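Put the snow baskets to air in the goggle case

TASK

Swing the goggle case's stiff lid back past upright and let it stand there by itself, then put every snow basket off the mat into the case, each on the case's floor and none on top of another, and last bring the lid down to half open, 45 degrees, let go and make sure it stays at that angle so that the baskets can air. The lid and its handle are brittle: grip them with the lightest grip, never push hard or fling them. Leave everything else on the bench where it is.

Things in the scene. Friction and masses are not known exactly. Their poses are not given: they have to be found in the camera images.
- case: Clear plastic goggle case, an open box with grey trim, stuck to the grey ribbed mat, which is 4 mm thick (it does not move). Outside 132 (its x) by 204 (its y) by 60 mm high; walls and floor 4 mm. Origin: centre of its underside; z up; -x its front (towards the robot, give or take 15 degrees of yaw), +x the hinge side.
- lid (a joint): Lid angle in rad: 0 shut, pi/4 half open, pi/2 upright, end stop 2.0 (leaning away from the robot). Starts slightly ajar. Stiff hinge: about 0.28 N m of friction, so the 0.12 kg lid stays where it is left; 2 to 3 N at the handle move it. Brittle: lid and handle must never feel over 80 N of contact force in sum (a 20 N pinch counts about 40 N) nor swing faster than 2 rad/s.
- lid_hinge (a point): Middle of the lid's hinge line, on the far upper rim of the case: 66 mm from the case's origin along its +x, 60 mm above its underside. The line runs along the case's y. The lid, a clear plate 132 by 204 by 4 mm with grey trim, reaches from it towards the case's front.
- lid_handle (a point): Middle of the lid's handle: a black round bar 12 mm thick, 130 mm long, along the case's y, on two arms (60 mm either side) ahead of the lid's front edge in the lid's plane. It is 172 mm from the hinge line along the lid and 3 mm off towards the lid's outer face (shut: 172 mm to -x of lid_hinge, 3 mm above). Between bar and lid is a window 34 mm deep, 110 mm wide, for a finger.
- basket0: A black plastic snow basket off a trekking pole, flat disc down: disc 50 mm across and 5 mm thick, with an upright round hub 22 mm across on its centre, top of the hub 38 mm above the underside; about 30 g. Origin: centre of the underside; z up along the hub. All six baskets are alike; four to six of them are there (None if absent).
- basket1: A black plastic snow basket off a trekking pole, flat disc down: disc 50 mm across and 5 mm thick, with an upright round hub 22 mm across on its centre, top of the hub 38 mm above the underside; about 30 g. Origin: centre of the underside; z up along the hub. All six baskets are alike; four to six of them are there (None if absent).
- basket2: A black plastic snow basket off a trekking pole, flat disc down: disc 50 mm across and 5 mm thick, with an upright round hub 22 mm across on its centre, top of the hub 38 mm above the underside; about 30 g. Origin: centre of the underside; z up along the hub. All six baskets are alike; four to six of them are there (None if absent).
- basket3: A black plastic snow basket off a trekking pole, flat disc down: disc 50 mm across and 5 mm thick, with an upright round hub 22 mm across on its centre, top of the hub 38 mm above the underside; about 30 g. Origin: centre of the underside; z up along the hub. All six baskets are alike; four to six of them are there (None if absent).
- basket4: A black plastic snow basket off a trekking pole, flat disc down: disc 50 mm across and 5 mm thick, with an upright round hub 22 mm across on its centre, top of the hub 38 mm above the underside; about 30 g. Origin: centre of the underside; z up along the hub. All six baskets are alike; four to six of them are there (None if absent).
- basket5: A black plastic snow basket off a trekking pole, flat disc down: disc 50 mm across and 5 mm thick, with an upright round hub 22 mm across on its centre, top of the hub 38 mm above the underside; about 30 g. Origin: centre of the underside; z up along the hub. All six baskets are alike; four to six of them are there (None if absent).
- tin: Bystander: a round aluminium wax tin 54 mm across, 23 mm high, lying among the baskets. Origin: centre of the underside.
- binding0: Bystander: a red plastic snowshoe binding, 200 by 85 mm, 60 mm high, at the far side of the mat. Origin: centre of the underside.
- binding1: Bystander: a red plastic snowshoe binding, 200 by 85 mm, 60 mm high, at the far side of the mat. Origin: centre of the underside.
- pole_grip: Bystander: a black trekking pole grip with a stub of aluminium tube, lying near the robot, about 190 mm long and 30 mm thick. Origin: underside of the grip's middle.
- scraper: Bystander: a steel ski scraper, 70 by 130 mm, lying flat near the robot, 12 mm high. Origin: centre of the underside.
- bowl: Bystander: a white ceramic bowl, 136 mm across and 60 mm high, beyond the case. Origin: centre of the underside.
- mug: Bystander: a blue ceramic mug, 80 mm across and 90 mm high, on the left. Origin: centre of the underside.
Things that resemble listed ones, but are neither listed nor needed, are in the scene too. Leave any turquoise look-alike of the basket0 alone.

How it is judged:
By the outcome, as a careful person would: the job done as asked, in the order asked, and still so for the second after the job is handed in, with the robot touching nothing.
Of basket0, basket1, basket2, basket3, basket4, basket5 only 4 to 6 are there at a start; the rules pass over those that are not, and their reading is None.
At some moment in a run one of basket0, basket1, basket2, basket3, basket4, basket5 may be knocked a few centimetres aside while the robot is not near it.
Once in a run the grip may slacken for a moment while it holds something.
It also fails if it takes over 210 s, if anything falls off the work surface, if the arm or the gripper's body presses on something with over 40 N, if the wrist force passes 120 N, or if a joint passes its speed limit or range.

ROBOT

A 6-joint arm with a two-finger parallel gripper is mounted at the origin on the work surface. World frame = base frame: x ahead of the robot, y to its left, z up, the work surface at z = 0. Lengths are in m, angles in rad, forces in N, time in s.
With the tool pointing down it reaches from about 0.35 to 0.975 m from the base axis. Payload 4.9 kg.
Tool frame: the origin (TCP) lies at the very end of the fingers, on their centre line; the grasp point (between the pads) lies 19 mm behind it (ctrl.grip_point_offset is the distance from the TCP to the grasp point, in m); z points along the fingers, y is the line along which they close (so a half turn about z gives the same grasp; the last joint's range is limited). The gripper opens to 85 mm and grips with 20 to 120 N. Pads are 22 mm wide; open, the fingers measure 114 mm over their backs; the gripper's body (76 mm by 85 mm) begins 54 mm behind the grasp point. The pads swing forward as they close: fully open they stand 13 mm farther back than shut.
Start: joints at [-1.36, 0.053, 1.613, -0, 1.476, -0.119], TCP at [0.202, -0.591, 0.198] pointing down, gripper open.
Joint ranges: [-3.01, 3.01], [-1.01, 2.22], [0.06, 2.58], [-1.02, 4.17], [0.09, 2.62], [-3.14, 3.14]. Speed limits (rad/s): [2.57, 2.57, 3.14, 3.14, 3.14, 3.14].

INTERFACE

Orientations are given as a rotation vector (axis times angle).
In Python, from station import ctrl gives the robot as it stands.
- The arm moves only by the tool send_rows, never from a script. Its argument "rows" is a list of rows, each a list of 3 entries, a list of its own where there are three numbers: the finger opening in cm, from 0 to 8.54, then the shift along the tool's x, y, z in cm, then the turn about the tool's z in degrees. A call has 1 to 10 rows; each row shifts and turns the commanded pose from where the row before left it, along the tool's axes as they then stand; what a row does not reach is not made up. A row lasts 1/8 s, in which the tool goes at most 62.5 mm and 10.7 degrees, less where a joint would pass 70% of its speed; a pose out of reach is approached as far as the arm can. A call with a gripper value outside its range is refused whole. The fingers move at their own pace and stop on an object; "newtons" is the grip in N (left out, the last holds). Time passes only in rows, so rows that do not move let the fingers close. It gives the time, the measured TCP pose, the force, the opening and the grip force at its end, in the units of the state.
- ctrl.get_obs(): the state, without advancing time (a new reading comes with each control period).
- ctrl.get_image(name): name is "scene" or "top"; returns a dict with "frame" (420x560x3 uint8, red, green, blue), "range_z" (420x560 float32, m along the optical axis (not along the pixel's ray), 0 where there is no reading), "fx", "fy", "cx", "cy" (pixels), "k1" (the pictures are not rectified: a ray, as slopes to the right and down, at radius r is drawn at 1 + k1 r^2 times it, then the intrinsics apply), "cam_to_world" (4x4, takes a point from camera to world coordinates). Camera axes: x right, y down, z forward; pixel columns grow to the right and rows downward; lengths in m; the calibration is good to about 2 mm. A picture is of the moment at which its call begins.
- ctrl.finish_job(): hands the job in; it is judged then, once.
The state is a dict: "t": time; "q": joint angles; "dq": joint speeds; "effort": joint torques, N m; "tool_pos": TCP position; "tool_rot": TCP orientation; "contact_force": force on the tool from outside, world axes, zero at the start; "wrist_torque": the same for the moment, N m; "opening": finger opening in m; "grip_force": force on a finger pad.
Only numpy, scipy, OpenCV 4.12 (cv2) and the standard library are available. Lean on these libraries where they do the work, as an engineer would, in place of code of your own. Each camera call takes 0.05 s, during which the arm holds its last target. There are 200 camera calls.

## Working session

There is one attempt and no reset: what is moved stays moved. The work goes in short steps, Python scripts to look and compute and a tool call to move; the robot and the scene stay as the last step left them, time stands still between calls to the robot, and variables do not carry over. Pictures are saved under pics/ and viewed, at most 14 in all, crops included, and the job is handed in when it is done.

Besides the shell and the picture viewer there is one more tool, called after ">>>" by a JSON object that holds its "fn" and its "kwargs", one argument or row to a line. send_rows: Moves the arm, as the interface text tells. Its arguments: {"type":"object","properties":{"rows":{"type":"array","items":{"type":"array"}},"newtons":{"type":"number"}},"required":["rows"]}

```bash
mkdir -p pics
cat > h.py <<'E'
import numpy as np, cv2
from scipy.spatial.transform import Rotation as R
from station import ctrl
def grab(n):
    im=ctrl.get_image(n); f=im["frame"]
    h,w=f.shape[:2]; K=np.array([[im["fx"],0,im["cx"]],[0,im["fy"],im["cy"]],[0,0,1]])
    u,v=np.meshgrid(np.arange(w),np.arange(h))
    p=np.stack([u,v],-1).reshape(-1,1,2).astype(float)
    s=cv2.undistortPointsIter(p,K,np.array([im["k1"],0,0,0,0.]),None,None,(3,50,1e-9)) if hasattr(cv2,'undistortPointsIter') else cv2.undistortPoints(p,K,np.array([im["k1"],0,0,0,0.]))
    s=s.reshape(h,w,2); T=np.array(im["cam_to_world"])
    d=np.dstack([s,np.ones((h,w))]); im["ray"]=d@T[:3,:3].T; im["o"]=T[:3,3]
    im["xyz"]=im["o"]+im["ray"]*im["range_z"][...,None]
    return im
def atz(im,u,v,z):
    r=im["ray"][int(v),int(u)]; return im["o"]+r*(z-im["o"][2])/r[2]
def save(im,n,crop=None,s=1):
    f=im["frame"][...,::-1]
    if crop: a,b,c,d=crop; f=f[b:d,a:c]
    cv2.imwrite("pics/"+n,cv2.resize(f,None,fx=s,fy=s,interpolation=cv2.INTER_CUBIC))
E
python3 - <<'E'
from h import *
for n in("top","scene"):
    im=grab(n); save(im,n+"0.png",None,1.4); print(n,im["o"],im["k1"],im["fx"])
    np.save(n+"0.npy",im["xyz"])
print(ctrl.get_obs())
E
```

```text
top [0.37431852 0.00923496 1.00763583] -0.0633091205313235 381.49534633161187
scene [ 1.26134561 -0.22922738  0.76670723] -0.09292095284004274 402.61473211837085
{'t': 0.1, 'q': array([-1.35998840e+00,  5.32773896e-02,  1.61417307e+00,  2.27341861e-05,
        1.47599221e+00, -1.19025586e-01]), 'dq': array([-0.00138768, -0.00041466, -0.00228697,  0.00074237, -0.00040947,
       -0.00023601]), 'effort': array([-5.34399587e-04, -3.94905889e+01, -3.71364284e+01, -1.22368897e-04,
        3.91806301e-03, -2.28465524e-05]), 'tool_pos': array([ 0.20228786, -0.59069319,  0.19648457]), 'tool_rot': array([-3.09714414e+00, -5.15449015e-01,  9.77459630e-05]), 'contact_force': array([-0.10315702, -0.84415401, -0.09660489]), 'wrist_torque': array([0.00906962, 0.05235832, 0.03534779]), 'grip_force': 0.0, 'opening': 0.08555469903939696}
```

View pics/top0.png

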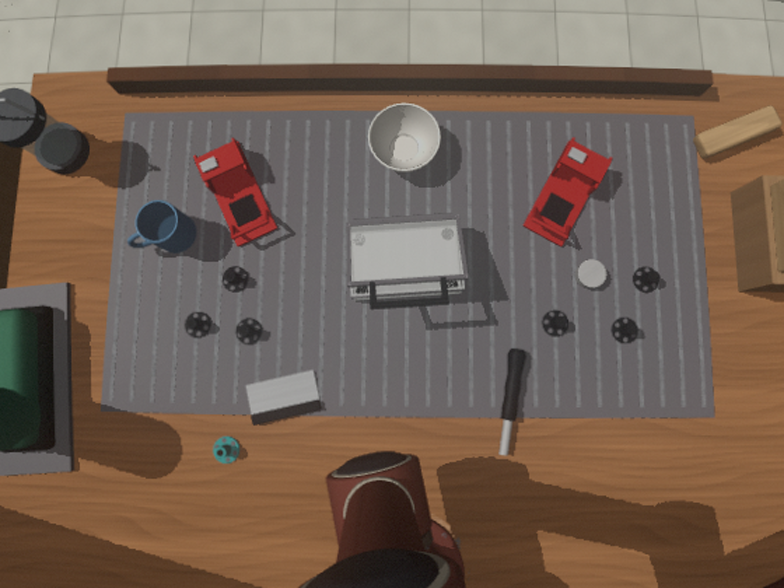

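View pics/scene0.png

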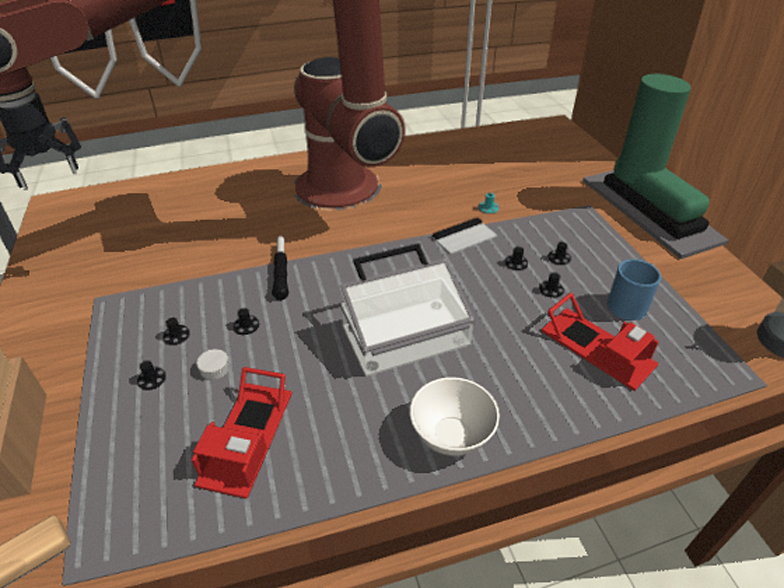

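Candidates, in top-picture pixels (1.4x). Black baskets: (235,279), (198,324), (249,331), (555,323), (625,330), (646,279). Not baskets: turquoise look-alike (226,450), tin (592,274), black pole grip (515,380). The case is at (407,260), with the handle bar at (409,300).

```bash
cat >> h.py <<'E'
def baskets(im):
    X=im["xyz"]; f=im["frame"].astype(int)
    m=(f.max(-1)<75)&(X[...,2]>0.033)&(X[...,2]<0.056)&(X[...,0]>0.2)&(abs(X[...,1])<.62)&(im["range_z"]>0)
    n,l,s,c=cv2.connectedComponentsWithStats(m.astype(np.uint8))
    out=[]
    for i in range(1,n):
        if s[i,4]<12: continue
        out.append((s[i,4],c[i].round(1),np.median(X[l==i],0).round(4),np.ptp(X[l==i],0).round(3)))
    return out
def handle(im,lo=.065,hi=.35):
    "points of the black bar: dark, high, near the case"
    X=im["xyz"]; f=im["frame"].astype(int)
    m=(f.max(-1)<75)&(X[...,2]>lo)&(X[...,2]<hi)&(X[...,0]>.3)&(X[...,0]<.85)&(abs(X[...,1])<.15)
    return m,X[m]
E
python3 - <<'E'
from h import *
for n in("top","scene"):
    im=grab(n); X=im["xyz"]
    print(n)
    for b in baskets(im): print(*b)
    m,P=handle(im); print("handle",len(P), P.min(0),P.max(0)) if len(P) else 0
    if len(P):
        np.set_printoptions(suppress=True,precision=4)
        for q in P[::max(1,len(P)//25)]: print(q)
    # lid/case bright pts
    f=im["frame"].astype(int)
    for z0,z1 in((.055,.075),(.075,.12)):
        mm=(X[...,2]>z0)&(X[...,2]<z1)&(X[...,0]>.35)&(X[...,0]<.65)&(abs(X[...,1]+.03)<.14)&(f.min(-1)>90)
        Q=X[mm]
        if len(Q)>20: print(z0,len(Q),Q.min(0),Q.max(0),cv2.minAreaRect(Q[:,:2].astype(np.float32)))
    save(im,n+"_case.png",(230,140,360,230) if n=="top" else (220,160,360,280),5)
E
```

```text
top
1361 [292.8  57.9] [ 0.9255 -0.0244  0.0416] [0.008 1.197 0.021]
114 [110.7 157.6] [0.6413 0.4797 0.0445] [0.057 0.045 0.023]
117 [129.6 168.6] [0.6056 0.4161 0.0446] [0.065 0.052 0.023]
20 [ 97.3 174.7] [0.5935 0.5086 0.0423] [0.009 0.011 0.022]
62 [164.2 197. ] [0.5353 0.3259 0.0412] [0.022 0.021 0.011]
67 [465.8 197.3] [ 0.5419 -0.4566  0.0411] [0.021 0.022 0.013]
55 [136.3 230.7] [0.4465 0.3951 0.0405] [0.021 0.018 0.011]
64 [399.4 229.6] [ 0.4555 -0.2789  0.0414] [0.021 0.022 0.012]
59 [450.7 234.8] [ 0.4435 -0.4122  0.0413] [0.018 0.023 0.011]
63 [174.3 235.6] [0.4348 0.2954 0.0415] [0.02  0.022 0.012]
28 [369.9 255.2] [ 0.3916 -0.2045  0.0342] [0.02  0.016 0.004]
handle 423 [ 0.46809416 -0.1012177   0.11231421] [0.52342451 0.08326604 0.1376768 ]
[ 0.5228 -0.0582  0.1191]
[ 0.5177 -0.0627  0.1213]
[ 0.5128 -0.058   0.1217]
[0.508  0.074  0.1147]
[ 0.5052 -0.0601  0.1252]
[ 0.5    -0.0598  0.1282]
[0.4947 0.0543 0.1253]
[0.4907 0.0522 0.1206]
[0.4847 0.0563 0.1303]
[ 0.4856 -0.0642  0.1312]
[ 0.4827 -0.0156  0.1326]
[ 0.4829 -0.0524  0.1337]
[0.48   0.0306 0.1322]
[ 0.4801 -
[... 1560 characters left out ...]
0.135 ]
[ 0.4801 -0.0026  0.1292]
[ 0.48   -0.0421  0.1352]
[ 0.4792 -0.0104  0.1272]
[ 0.482  -0.0479  0.1348]
[ 0.4789 -0.0156  0.1249]
[ 0.4837 -0.051   0.1336]
[0.5018 0.0579 0.1217]
[ 0.4854 -0.0438  0.13  ]
[ 0.4835 -0.0538  0.1277]
[0.5093 0.0554 0.1182]
[ 0.4922 -0.0666  0.1246]
[ 0.5051 -0.0595  0.1265]
[ 0.5125 -0.059   0.1225]
[ 0.5213 -0.0588  0.1198]
0.055 847 [ 0.5057 -0.103   0.0552] [0.6489 0.1097 0.075 ] ((0.6129289269447327, -0.01980876922607422), (0.24440127611160278, 0.12159638851881027), 62.56059265136719)
0.075 3460 [ 0.5061 -0.1024  0.075 ] [0.6396 0.1098 0.12  ] ((0.5717899203300476, 0.004452258348464966), (0.12156228721141815, 0.20665651559829712), 5.084390640258789)
```

View pics/top_case.png

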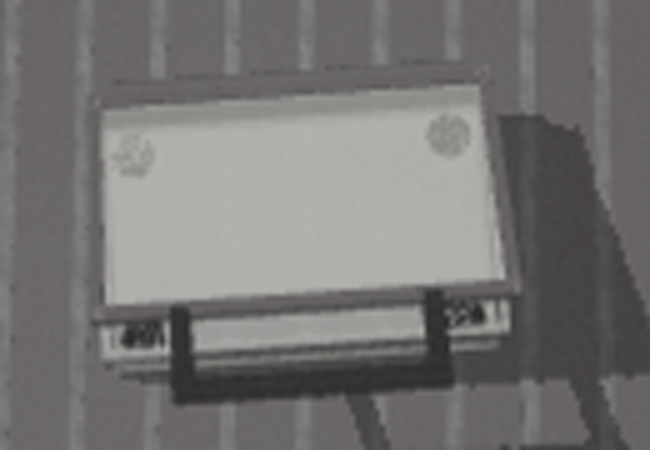

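```bash
cat >> h.py <<'E'
np.set_printoptions(suppress=True,precision=4)
def go(x,y,z,hd=None):
    "shift in present tool axes (cm) and turn (deg) to TCP x,y,z with tool y heading hd (deg)"
    o=ctrl.get_obs(); M=R.from_rotvec(o["tool_rot"]).as_matrix()
    h=np.degrees(np.arctan2(M[1,1],M[0,1]))
    t=0
    if hd is not None: t=(-(hd-h)+180)%360-180
    s=(M.T@(np.array([x,y,z])-o["tool_pos"])*100)
    M2=R.from_matrix(M)*R.from_rotvec([0,0,np.radians(t)])
    s2=(M2.as_matrix().T@(np.array([x,y,z])-o["tool_pos"])*100)
    print("tcp",o["tool_pos"],"hd %.1f"%h,"t %.1f"%o["t"],"tilt",M[:2,2],"| shift now",s.round(2),"| turn %.1f"%t,"then shift",s2.round(2))
E
python3 - <<'E'
from h import *
for n in("top","scene"):
    im=grab(n); m,P=handle(im,.126,.15)
    l=cv2.fitLine(P.astype(np.float32),cv2.DIST_HUBER,0,.01,.01).ravel()
    print(n,len(P),l,P[:,1].min(),P[:,1].max())
o=ctrl.get_obs();M=R.from_rotvec(o["tool_rot"]).as_matrix();print(M)
go(.477,-.003,.24,4.7)
E
```

```text
top 332 [-0.0547  0.9985  0.0074  0.4771  0.0068  0.1331] -0.06874332589365105 0.06129591992086478
scene 235 [-0.0855  0.9963  0.0043  0.4812 -0.0061  0.1322] -0.06797963671890075 0.06064518070987654
[[ 0.9461  0.3238 -0.0001]
 [ 0.3238 -0.9461  0.0007]
 [ 0.0001 -0.0007 -1.    ]]
tcp [ 0.2023 -0.5911  0.1971] hd -71.1 t 0.3 tilt [-0.0001  0.0007] | shift now [ 45.03 -46.75  -4.25] | turn -75.8 then shift [56.36 32.19 -4.25]
```

>>> {"fn": "send_rows", "kwargs": {
  "rows": [
    [8.5,[3.7,-3.7,-0.4],0],
    [8.5,[4.1,-4.2,-0.4],0],
    [8.5,[4.1,-4.2,-0.4],0],
    [8.5,[4.1,-4.2,-0.4],0],
    [8.5,[4.1,-4.2,-0.4],0],
    [8.5,[4.1,-4.2,-0.4],0],
    [8.5,[4.1,-4.2,-0.4],0],
    [8.5,[4.1,-4.2,-0.4],0],
    [8.5,[4.1,-4.2,-0.4],0],
    [8.5,[4.1,-4.2,-0.4],0]
  ],
  "newtons": 20
}}

```text
t: 1.55
tool_pos: [0.4527, -0.0653, 0.2381]
tool_rot: [3.098, 0.516, 0.002]
contact_force: [0.5, 0.3, -0.8]
opening: 0.0851
grip_force: 0.0
```

>>> {"fn": "send_rows", "kwargs": {
  "rows": [
    [5,[0,0,0],-9.5],
    [5,[0,0,0],-9.5],
    [5,[0,0,0],-9.5],
    [5,[0,0,0],-9.5],
    [5,[0,0,0],-9.5],
    [5,[0,0,0],-9.5],
    [5,[0,0,0],-9.5],
    [5,[0,0,0],-9.3]
  ]
}}

```text
t: 2.55
tool_pos: [0.4521, -0.0671, 0.2376]
tool_rot: [2.122, 2.316, 0.0]
contact_force: [0.7, -0.3, -1.1]
opening: 0.0502
grip_force: 0.0
```

```bash
python3 -c "
from h import *
go(.477,-.003,.24,4.7)"
```

```text
tcp [ 0.4521 -0.0671  0.2376] hd 5.0 t 2.5 tilt [ 0.0001 -0.    ] | shift now [ 6.17  3.04 -0.24] | turn 0.3 then shift [ 6.19  3.01 -0.24]
```

>>> {"fn": "send_rows", "kwargs": {
  "rows": [
    [2.6,[3.1,1.5,0],0],
    [2.6,[3.1,1.6,0],0],
    [2.6,[0,0,0],0],
    [2.6,[0,0,3],0],
    [2.6,[0,0,3],0],
    [2.6,[0,0,2],0],
    [2.6,[0,0,2],0],
    [2.6,[0,0,1.5],0],
    [2.6,[0,0,1.2],0],
    [2.6,[0,0,0],0]
  ]
}}

```text
t: 3.8
tool_pos: [0.4774, -0.0028, 0.1097]
tool_rot: [-2.128, -2.31, 0.002]
contact_force: [-0.3, -0.1, 0.4]
opening: 0.0263
grip_force: 0.0
```

```bash
python3 -c "
from h import *
go(.478,-.003,.111,4.7)
im=grab('scene'); save(im,'grip.png',(200,100,380,260),4)"
```

```text
tcp [ 0.4774 -0.0028  0.1097] hd 4.7 t 3.8 tilt [-0.0017  0.0003] | shift now [-0.03  0.06 -0.13] | turn -0.0 then shift [-0.03  0.06 -0.13]
```

View pics/grip.png

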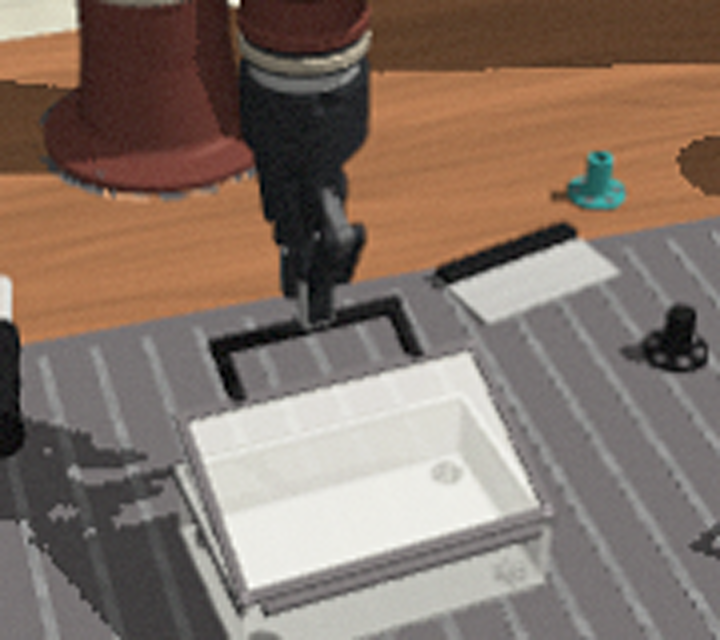

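The fingers straddle the bar's middle at crop pixel (315,310), with the inner finger inside the window. I'll close with the lightest grip.

>>> {"fn": "send_rows", "kwargs": {
  "rows": [
    [1.9,[0,0,0],0],
    [1.4,[0,0,0],0],
    [1.1,[0,0,0],0],
    [1.1,[0,0,0],0]
  ],
  "newtons": 20
}}

```text
t: 4.35
tool_pos: [0.478, -0.0029, 0.1108]
tool_rot: [2.128, 2.31, 0.0]
contact_force: [0.1, -0.3, 0.4]
opening: 0.0106
grip_force: 0.0
```

Run:
```python
from h import *
o=ctrl.get_obs(); print(o["tool_pos"],o["opening"],o["grip_force"],o["contact_force"])
# arc in case-x/z plane; bar about hinge
z=o["tool_pos"][2]+.019; th=np.arcsin((z-.064)/np.hypot(.172,.003))-np.arctan2(.003,.172)
print("theta",th)
r=np.hypot(.172,.003);a0=np.arctan2(.003,.172)
A=np.arange(th,1.96,.075)
f=lambda a:np.c_[-r*np.cos(a+a0),r*np.sin(a+a0)]*100
print(np.c_[A[1:],np.diff(f(A),axis=0)])
```

```text
[ 0.478  -0.0029  0.1108] 0.01064839949369004 0.0 [ 0.1255 -0.2549  0.3865]
theta 0.37499673677267636
[[ 0.45    0.5376  1.1725]
 [ 0.525   0.624   1.1289]
 [ 0.6     0.7068  1.079 ]
 [ 0.675   0.7857  1.023 ]
 [ 0.75    0.8601  0.9613]
 [ 0.825   0.9297  0.8941]
 [ 0.9     0.9941  0.8219]
 [ 0.975   1.0529  0.7451]
 [ 1.05    1.1058  0.6641]
 [ 1.125   1.1524  0.5794]
 [ 1.2     1.1926  0.4914]
 [ 1.275   1.2261  0.4007]
 [ 1.35    1.2527  0.3077]
 [ 1.425   1.2722  0.213 ]
 [ 1.5     1.2846  0.117 ]
 [ 1.575   1.2897  0.0205]
 [ 1.65    1.2876 -0.0762]
 [ 1.725   1.2783 -0.1725]
 [ 1.8     1.2618 -0.2678]
 [ 1.875   1.2382 -0.3616]
 [ 1.95    1.2076 -0.4534]]
```

```bash
python3 -c "
from h import *
im=grab('scene'); save(im,'g2.png',(230,140,330,220),7)
m,P=handle(im,.12,.15); print(len(P))
im=grab('top'); m,P=handle(im,.12,.15);P=P[abs(P[:,1])>.03];print(P.mean(0),cv2.fitLine(P.astype(np.float32),cv2.DIST_HUBER,0,.01,.01).ravel())"
```

```text
286
[0.473  0.0443 0.134 ] [ 0.0043  0.9998 -0.0177  0.4731  0.0439  0.1344]
```

View pics/g2.png

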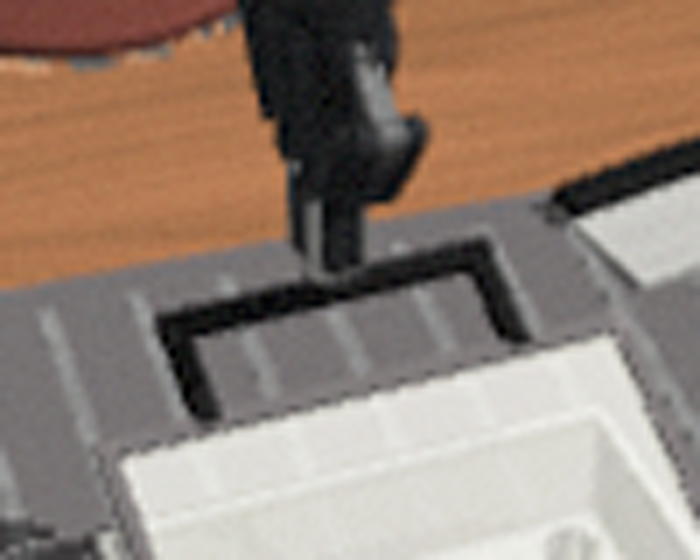

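```bash
python3 -c "
from h import *
im=grab('scene');X=im['xyz']
for v in range(168,190,2): print(v,[tuple(X[v,u].round(3)) for u in (270,274,278,282,286)])
print(ctrl.get_obs()['contact_force'],ctrl.get_obs()['opening'])"
```

```text
168 [(np.float64(0.245), np.float64(0.043), np.float64(0.0)), (np.float64(0.491), np.float64(-0.013), np.float64(0.184)), (np.float64(0.519), np.float64(-0.011), np.float64(0.202)), (np.float64(0.511), np.float64(0.001), np.float64(0.194)), (np.float64(0.512), np.float64(0.011), np.float64(0.193))]
170 [(np.float64(0.254), np.float64(0.04), np.float64(-0.001)), (np.float64(0.489), np.float64(-0.012), np.float64(0.175)), (np.float64(0.514), np.float64(-0.009), np.float64(0.192)), (np.float64(0.487), np.float64(0.009), np.float64(0.169)), (np.float64(0.271), np.float64(0.089), np.float64(-0.0))]
172 [(np.float64(0.269), np.float64(0.036), np.float64(0.003)), (np.float64(0.49), np.float64(-0.013), np.float64(0.171)), (np.float64(0.498), np.float64(-0.005), np.float64(0.174)), (np.float64(0.488), np.float64(0.008), np.float64(0.164)), (np.float64(0.288), np.float64(0.083), np.float64(0.006))]
174 [(np.float64(0.281), np.float64(0.033), np.float64(0.004)), (np.float64(0.489), np.float64(-0.013), np.float64(0.163)), (np.float64(0.491), np.float64(-0.003), np.float64(0.163)), (np.float64(0.
[... 1545 characters left out ...]
loat64(0.347), np.float64(0.064), np.float64(0.006))]
186 [(np.float64(0.341), np.float64(0.016), np.float64(0.005)), (np.float64(0.343), np.float64(0.028), np.float64(0.004)), (np.float64(0.349), np.float64(0.038), np.float64(0.006)), (np.float64(0.351), np.float64(0.051), np.float64(0.005)), (np.float64(0.353), np.float64(0.063), np.float64(0.004))]
188 [(np.float64(0.349), np.float64(0.013), np.float64(0.005)), (np.float64(0.355), np.float64(0.024), np.float64(0.007)), (np.float64(0.355), np.float64(0.037), np.float64(0.004)), (np.float64(0.358), np.float64(0.048), np.float64(0.003)), (np.float64(0.365), np.float64(0.059), np.float64(0.006))]
[ 0.0597 -0.4454 -0.0964] 0.011016244551997225
```

Contradiction: the visible fingertip bottom is at z≈0.147, but the TCP reads 0.111, and the bar isn't held (grip force 0). I'll open, raise a little and measure the real tip against the reported TCP.

>>> {"fn": "send_rows", "kwargs": {
  "rows": [
    [2.6,[0,0,-1],0],
    [2.6,[0,0,-2],0],
    [2.6,[0,0,0],0],
    [2.6,[0,0,0],0]
  ]
}}

```text
t: 5.0
tool_pos: [0.4778, -0.0028, 0.1404]
tool_rot: [-2.128, -2.311, 0.0]
contact_force: [-0.2, 0.1, 0.3]
opening: 0.0259
grip_force: 0.0
```

```bash
cat >> h.py <<'E'
def tips(lo=.10):
    t=ctrl.get_obs()["tool_pos"]
    for n in("scene","top"):
        im=grab(n);X=im["xyz"];f=im["frame"].astype(int)
        m=(np.hypot(X[...,0]-t[0],X[...,1]-t[1])<.06)&(X[...,2]>lo)&(X[...,2]<t[2]+.12)
        P=X[m]; print(n,len(P),"hist z",np.c_[np.histogram(P[:,2],bins=np.arange(lo,t[2]+.12,.005))[1][:-1],np.histogram(P[:,2],bins=np.arange(lo,t[2]+.12,.005))[0]].T)
        for z in np.arange(t[2]-.01,t[2]+.09,.01):
            q=P[(abs(P[:,2]-z)<.005)]
            if len(q)>2: print("z%.3f"%z,len(q),"x",q[:,0].min(),q[:,0].max(),"y",q[:,1].min(),q[:,1].max())
    o=ctrl.get_obs();print(o["tool_pos"],o["opening"],o["q"])
E
python3 -c "
from h import *
tips()
im=grab('scene'); save(im,'g3.png',(220,120,340,220),6)"
```

```text
scene 926 hist z [[  0.1     0.105   0.11    0.115   0.12    0.125   0.13    0.135   0.14
    0.145   0.15    0.155   0.16    0.165   0.17    0.175   0.18    0.185
    0.19    0.195   0.2     0.205   0.21    0.215   0.22    0.225   0.23
    0.235   0.24    0.245   0.25    0.255]
 [  1.     34.    111.    111.      6.     54.    111.     56.      0.
    0.      0.      0.      0.      0.      1.     12.     20.     18.
   24.     20.     24.     21.     13.      9.     29.     39.     25.
   21.     44.     41.     40.     39.   ]]
z0.130 177 x 0.46844128583627676 0.4987537008452445 y -0.06171421882060707 0.05607858713084782
z0.140 39 x 0.4700047148681191 0.48389856125590425 y -0.06263164789717413 0.056525762709795785
z0.180 33 x 0.4599263944365194 0.5024350499086297 y -0.014821315355349252 0.009770791214632035
z0.190 42 x 0.4600588197386273 0.5047598097251109 y -0.01494041624725534 0.008977908490102132
z0.200 42 x 0.46058957805745404 0.5047007423362528 y -0.014979713521646204 0.009237870156024786
z0.210 35 x 0.45757534328790783 0.5057204133589 y -0.014951865819758575 0.00558887910787
[... 246 characters left out ...]
 0.19   0.195
   0.2    0.205  0.21   0.215  0.22   0.225  0.23   0.235  0.24   0.245
   0.25   0.255]
 [ 0.     0.     0.     0.     0.    12.    49.    13.     0.     0.
   0.     0.     0.     0.     0.     0.     0.     0.     0.     0.
   0.     0.     0.     0.     1.     4.     3.     4.     7.     5.
   1.     1.   ]]
z0.130 64 x 0.4679027389602875 0.4870226821339569 y 0.02591586198578641 0.056297995532796
z0.140 10 x 0.4722810575612733 0.47697387041608946 y 0.03278970830072549 0.05348114960904049
z0.220 3 x 0.4358702899185272 0.4442874131321014 y 0.003368572960522083 0.005403999078503438
[ 0.4774 -0.0028  0.1398] 0.026123920203557936 [-0.1618 -0.269   2.0074  0.      1.4046 -0.2438]
```

View pics/g3.png

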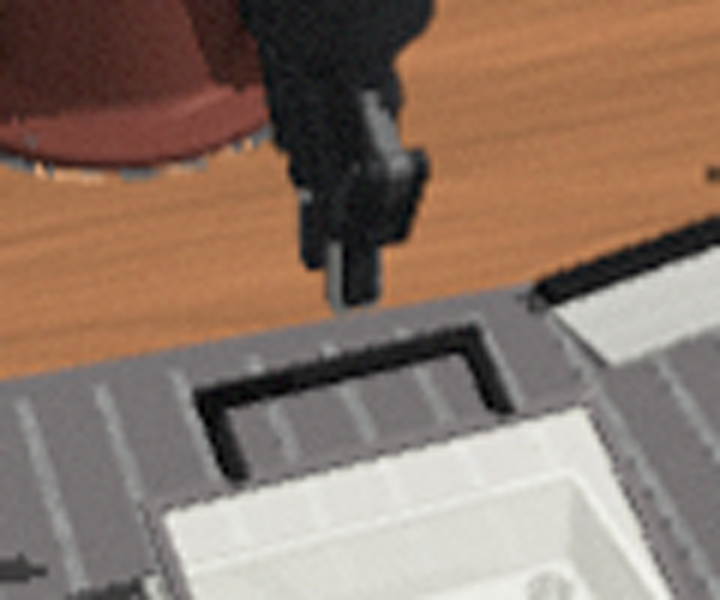

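>>> {"fn": "send_rows", "kwargs": {
  "rows": [
    [2.6,[0,0,2],0],
    [2.6,[0,0,1.6],0],
    [2.6,[0,0,1],0],
    [2.6,[0,0,0.8],0],
    [2.6,[0,0,0.7],0],
    [2.6,[0,0,0],0]
  ]
}}

```text
t: 5.9
tool_pos: [0.4777, -0.0028, 0.0792]
tool_rot: [-2.128, -2.31, 0.001]
contact_force: [0.6, -0.5, 0.0]
opening: 0.0261
grip_force: 0.0
```

```bash
python3 -c "
from h import *
print(ctrl.grip_point_offset)
im=grab('scene'); save(im,'g4.png',(230,140,330,220),7)"
```

```text
0.0187
```

View pics/g4.png

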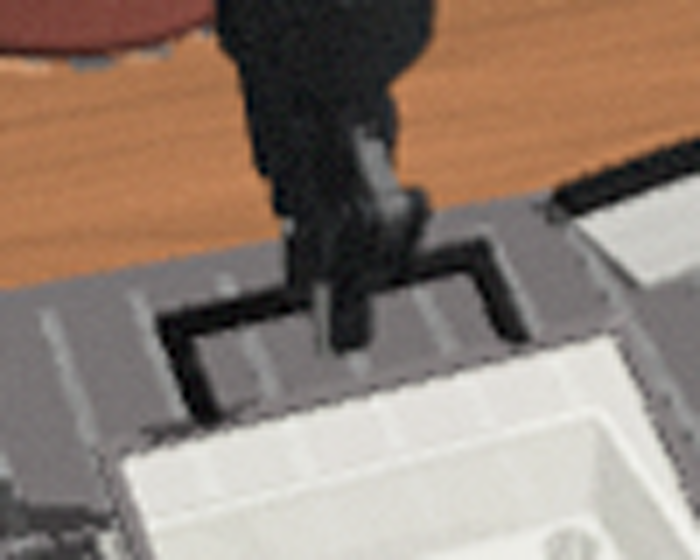

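Now the inner finger really passes through the window: its tip is at crop (345,345), below the bar. I'll close gently.

>>> {"fn": "send_rows", "kwargs": {
  "rows": [
    [2.0,[0,0,0],0],
    [1.6,[0,0,0],0],
    [1.3,[0,0,0],0],
    [1.1,[0,0,0],0],
    [1.0,[0,0,0],0],
    [1.0,[0,0,0],0]
  ],
  "newtons": 20
}}

```text
t: 6.7
tool_pos: [0.4769, -0.0029, 0.0795]
tool_rot: [-2.127, -2.309, 0.003]
contact_force: [-4.6, -0.7, 3.3]
opening: 0.0113
grip_force: 19.8
```

>>> {"fn": "send_rows", "kwargs": {
  "rows": [
    [1.0,[0,0.3,-0.6],0],
    [1.0,[0,0.5,-1.1],0],
    [1.0,[0,0.6,-1.1],0],
    [1.0,[0,0.7,-1.1],0],
    [1.0,[0,0.8,-1.0],0],
    [1.0,[0,0.8,-1.0],0],
    [1.0,[0,0.9,-0.9],0],
    [1.0,[0,1.0,-0.8],0]
  ]
}}

```text
t: 7.7
tool_pos: [0.5342, 0.0014, 0.1562]
tool_rot: [2.129, 2.31, -0.002]
contact_force: [-3.5, -3.9, -0.3]
opening: 0.0109
grip_force: 19.6
```

```bash
cat >> h.py <<'E'
def bar(n="top"):
    im=grab(n); m,P=handle(im,.09,.28); t=ctrl.get_obs()["tool_pos"]
    P=P[(abs(P[:,1]-t[1])>.025)]
    P=P[P[:,0]<np.percentile(P[:,0],3)+.3]
    print(n,len(P)); 
    for y in(-.05,-.03,.03,.05):
        q=P[abs(P[:,1]-y)<.006]
        if len(q)>3: print(y,"z max %.4f"%np.percentile(q[:,2],95),"x there %.4f"%np.median(q[q[:,2]>np.percentile(q[:,2],80)][:,0]), q.min(0),q.max(0))
E
python3 - <<'E'
from h import *
bar("top");bar("scene")
E
```

```text
top 133
-0.05 z max 0.2091 x there 0.5401 [ 0.5341 -0.0517  0.204 ] [ 0.5407 -0.045   0.2091]
0.03 z max 0.2097 x there 0.5306 [0.527  0.0295 0.2023] [0.5355 0.036  0.2101]
0.05 z max 0.2096 x there 0.5325 [0.5267 0.0444 0.1944] [0.5401 0.056  0.2107]
scene 312
-0.05 z max 0.2101 x there 0.5411 [ 0.5391 -0.056   0.1687] [ 0.5689 -0.0444  0.2106]
-0.03 z max 0.2106 x there 0.5383 [ 0.5367 -0.0358  0.1997] [ 0.5441 -0.0247  0.2107]
0.03 z max 0.2100 x there 0.5338 [0.5328 0.0267 0.1997] [0.5382 0.0356 0.2103]
0.05 z max 0.2101 x there 0.5334 [0.5316 0.0444 0.2012] [0.5388 0.0554 0.2119]
```

>>> {"fn": "send_rows", "kwargs": {
  "rows": [
    [1.0,[0,1.05,-0.75],0],
    [1.0,[0,1.1,-0.67],0],
    [1.0,[0,1.15,-0.58],0],
    [1.0,[0,1.2,-0.5],0],
    [1.0,[0,1.23,-0.4],0],
    [1.0,[0,1.25,-0.3],0],
    [1.0,[0,1.27,-0.2],0],
    [1.0,[0,1.28,-0.12],0],
    [1.0,[0,1.29,-0.02],0],
    [1.0,[0,1.29,0.08],0]
  ]
}}

```text
t: 9.05
tool_pos: [0.6556, 0.0108, 0.1913]
tool_rot: [2.127, 2.308, 0.0]
contact_force: [-3.6, -5.7, 0.1]
opening: 0.0112
grip_force: 19.6
```

>>> {"fn": "send_rows", "kwargs": {
  "rows": [
    [1.0,[0,1.28,0.17],0],
    [1.0,[0,1.26,0.27],0],
    [1.0,[0,1.24,0.36],0],
    [1.0,[0,0,0],0]
  ]
}}

```text
t: 9.55
tool_pos: [0.6939, 0.0139, 0.1824]
tool_rot: [2.127, 2.308, 0.002]
contact_force: [1.6, -4.7, 0.2]
opening: 0.0108
grip_force: 19.9
```

Run:
```python
from h import *
bar("top");bar("scene")
```

```text
top 15
scene 494
-0.05 z max 0.2317 x there 0.6996 [ 0.6837 -0.0549  0.1814] [ 0.7038 -0.0441  0.2318]
-0.03 z max 0.2328 x there 0.6967 [ 0.6827 -0.0358  0.183 ] [ 0.7021 -0.0243  0.2333]
0.05 z max 0.2327 x there 0.6911 [0.6786 0.0442 0.1831] [0.6973 0.0558 0.2329]
```

>>> {"fn": "send_rows", "kwargs": {
  "rows": [
    [1.4,[0,0,0],0],
    [1.8,[0,0,0],0],
    [2.4,[0,0,0],0],
    [2.4,[0,0,-0.5],0],
    [2.4,[0,0,-1.5],0],
    [2.4,[0,0,-2.5],0],
    [2.4,[0,0,-3],0],
    [3.5,[0,-4,0],0],
    [4.5,[0,-6,0],0],
    [4.5,[0,-6,0],0]
  ]
}}

```text
t: 10.9
tool_pos: [0.5316, 0.0015, 0.2588]
tool_rot: [2.127, 2.31, 0.002]
contact_force: [0.1, -0.7, 1.1]
opening: 0.045
grip_force: 0.0
```

Run:
```python
from h import *
bar("scene")
im=grab("scene"); save(im,"s1.png",None,1.4)
for b in baskets(grab("top")): print(*b)
go(.4555,-.279,.15,-85.3)
```

```text
scene 522
-0.05 z max 0.2315 x there 0.6992 [ 0.6838 -0.055   0.1802] [ 0.7033 -0.044   0.233 ]
-0.03 z max 0.2322 x there 0.6972 [ 0.6824 -0.0354  0.1802] [ 0.7019 -0.0245  0.2332]
0.03 z max 0.2321 x there 0.6915 [0.6796 0.0271 0.1825] [0.6964 0.0359 0.2331]
0.05 z max 0.2323 x there 0.6907 [0.6776 0.0441 0.1826] [0.6958 0.0556 0.2325]
1227 [293.5  58. ] [ 0.9255 -0.0248  0.0406] [0.008 1.192 0.021]
118 [110.8 157. ] [0.6437 0.479  0.0448] [0.058 0.043 0.023]
113 [130.2 168.2] [0.6082 0.4148 0.0446] [0.064 0.046 0.023]
61 [164.1 197. ] [0.5352 0.3266 0.0416] [0.02  0.021 0.01 ]
64 [465.8 197.3] [ 0.542  -0.4556  0.0413] [0.021 0.022 0.012]
57 [136.5 230.6] [0.4463 0.3941 0.0409] [0.019 0.017 0.012]
62 [399.5 229.6] [ 0.4555 -0.2799  0.0413] [0.02  0.023 0.011]
58 [450.9 234.7] [ 0.4435 -0.4124  0.0406] [0.018 0.022 0.012]
60 [174.2 235.7] [0.4347 0.2949 0.0416] [0.018 0.021 0.009]
21 [370.2 254.3] [ 0.3942 -0.2044  0.0339] [0.023 0.013 0.004]
tcp [0.5306 0.0017 0.2582] hd 4.7 t 11.1 tilt [ 0.0018 -0.0001] | shift now [-27.37  -9.79  10.8 ] | turn 90.0 then shift [-9.81 27.36 10.8 ]
```

View pics/s1.png

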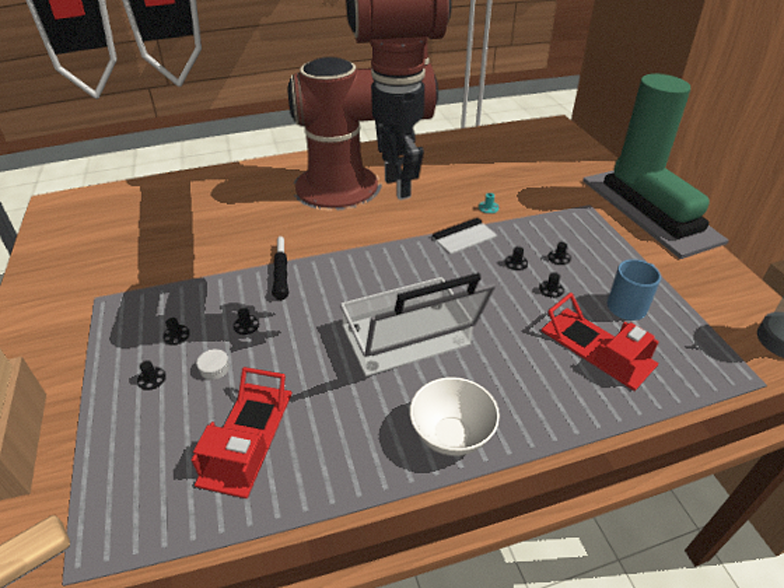

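The lid stands by itself at about 1.9 rad, and all six black baskets are still in place. Next is the nearest right basket, at (0.457,-0.280).

>>> {"fn": "send_rows", "kwargs": {
  "rows": [
    [4.5,[-5.5,-1.9,1],0],
    [4.5,[-5.5,-1.9,2],0],
    [4.5,[-5.5,-1.9,2],0],
    [4.5,[-5.5,-1.9,2],0],
    [4.5,[-5.4,-2.0,2],0],
    [4.5,[0,0,0],10],
    [4.5,[0,0,0],10],
    [4.5,[0,0,0],10],
    [4.5,[0,0,0],10],
    [4.5,[0,0,0],10]
  ]
}}

```text
t: 12.3
tool_pos: [0.461, -0.2804, 0.1687]
tool_rot: [2.907, 1.185, 0.002]
contact_force: [0.0, -0.3, 0.7]
opening: 0.0452
grip_force: 0.0
```

>>> {"fn": "send_rows", "kwargs": {
  "rows": [
    [4.5,[0,0,1.5],10],
    [4.5,[0,0,1.5],10],
    [4.5,[0,0,1.5],10],
    [4.5,[0,0,1.5],10],
    [4.5,[0,0,2],0],
    [4.5,[0,0,0],0]
  ]
}}

```text
t: 13.05
tool_pos: [0.4589, -0.2788, 0.0854]
tool_rot: [-3.137, -0.132, 0.004]
contact_force: [0.0, -1.2, -0.2]
opening: 0.0451
grip_force: 0.0
```

Run:
```python
from h import *
go(.457,-.280,.0,-85.3)
tips(.06)
X=grab("top"); P=X["xyz"]; m=(abs(P[...,2]-.063)<.006)&(abs(P[...,0]-.57)<.1)&(abs(P[...,1])<.13)
print(cv2.minAreaRect(P[m][:,:2].astype(np.float32)),m.sum())
```

```text
tcp [ 0.4589 -0.2788  0.0854] hd -85.2 t 13.1 tilt [-0.0026  0.0022] | shift now [-0.18  0.12  8.54] | turn 0.1 then shift [-0.18  0.12  8.54]
scene 574 hist z [[ 0.06   0.065  0.07   0.075  0.08   0.085  0.09   0.095  0.1    0.105
   0.11   0.115  0.12   0.125  0.13   0.135  0.14   0.145  0.15   0.155
   0.16   0.165  0.17   0.175  0.18   0.185  0.19   0.195  0.2  ]
 [ 0.     0.     0.     0.     0.     0.     0.     0.     0.     0.
   0.     0.     0.    15.    17.    20.    18.    24.    14.    20.
  18.    31.    71.    66.    39.    42.    59.    62.    52.   ]]
z0.125 15 x 0.4593315280125053 0.4726065870303304 y -0.3124714769241725 -0.2453308914440404
z0.135 38 x 0.4445651384643028 0.47122485879276066 y -0.3141043856626935 -0.24379339902906869
z0.145 41 x 0.4582669570671988 0.4718411727728071 y -0.31433769564870795 -0.24464424194633178
z0.155 35 x 0.4508370798169351 0.4720388606137791 y -0.31391676703608795 -0.2435674858712032
z0.165 52 x 0.45841053555896016 0.47512610425246904 y -0.3282104771795334 -0.22706230744839573
top 41 hist z [[ 0.06   0.065  0.07   0.075  0.08   0.085  0.09   0.095  0.1    0.105
   0.11   0.115  0.12   0.125  0.13   0.135  0.14   0.145  0.15   0.155
   0.16   0.165  0.17   0.175  0.18   0.185  0.19   0.195  0.2  ]
 [ 0.     0.     0.     0.     0.     0.     0.     0.     0.     0.
   0.     0.     0.     0.     1.     2.     0.     0.     0.     0.
   0.     2.    11.     8.     3.     5.     1.     3.     5.   ]]
z0.135 3 x 0.4472416180665664 0.4495008522229457 y -0.2519574505571216 -0.25141280124767446
[ 0.4598 -0.2796  0.0874] 0.04505326857181017 [-0.6846 -0.06    1.9153  0.0001  1.2862  0.8027]
((0.5710911750793457, 0.0028883740305900574), (0.1403883397579193, 0.20828448235988617), 4.352136611938477) 804
```

>>> {"fn": "send_rows", "kwargs": {
  "rows": [
    [4.5,[-0.2,0.1,3],0],
    [4.5,[0,0,3],0],
    [4.5,[0,0,2.5],0],
    [4.5,[0,0,1.4],0],
    [4.5,[0,0,0],0],
    [3.2,[0,0,0],0],
    [2.6,[0,0,0],0],
    [2.0,[0,0,0],0],
    [1.9,[0,0,0],0],
    [1.9,[0,0,0],0]
  ],
  "newtons": 30
}}

```text
t: 14.45
tool_pos: [0.4583, -0.2811, -0.0104]
tool_rot: [3.138, 0.129, 0.002]
contact_force: [-1.5, 1.5, 5.8]
opening: 0.0211
grip_force: 29.4
```

>>> {"fn": "send_rows", "kwargs": {
  "rows": [
    [1.9,[0,0,-1],0],
    [1.9,[0,0,-3],0],
    [1.9,[0,0,-4],0],
    [1.9,[0,0,-4],0],
    [1.9,[0,0,0],0]
  ]
}}

```text
t: 15.08
tool_pos: [0.4598, -0.2823, 0.113]
tool_rot: [3.133, 0.128, 0.01]
contact_force: [0.0, -0.3, -0.8]
opening: 0.0209
grip_force: 29.4
```

```bash
cat >> h.py <<'E'
C=np.array([.571,.004]); YAW=np.radians(4.6)
def slot(cx,cy):
    return C+np.array([cx*np.cos(YAW)-cy*np.sin(YAW),cx*np.sin(YAW)+cy*np.cos(YAW)])
SL=[(.027,-.057),(-.028,-.057),(.027,0),(-.028,0),(.027,.057),(-.028,.057)]
E
python3 - <<'E'
from h import *
for s in SL: print(s,slot(*s))
p=slot(*SL[0]); go(*p,.11,-85.4)
im=grab("scene"); save(im,"b0.png",(120,120,280,260),4)
E
```

```text
(0.027, -0.057) [ 0.6025 -0.0507]
(-0.028, -0.057) [ 0.5477 -0.0551]
(0.027, 0) [0.5979 0.0062]
(-0.028, 0) [0.5431 0.0018]
(0.027, 0.057) [0.5933 0.063 ]
(-0.028, 0.057) [0.5385 0.0586]
tcp [ 0.4598 -0.2823  0.113 ] hd -85.3 t 15.1 tilt [ 0.0065 -0.0054] | shift now [ 16.12 -21.93   0.27] | turn 0.1 then shift [ 16.08 -21.95   0.27]
```

View pics/b0.png

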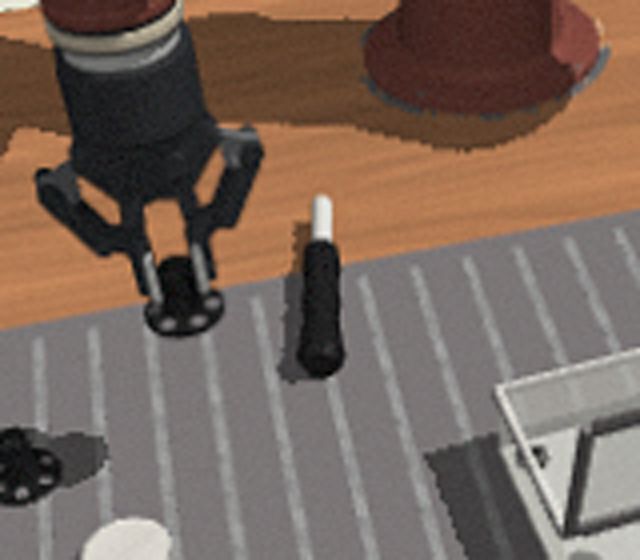

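Run:
```python
from h import *
t=ctrl.get_obs()["tool_pos"]; im=grab("scene");P=im["xyz"].reshape(-1,3)
P=P[(np.hypot(P[:,0]-t[0],P[:,1]-t[1])<.09)&(P[:,2]>.08)&(P[:,2]<.25)]
for z in np.arange(.09,.25,.006):
    q=P[abs(P[:,2]-z)<.003]
    if len(q)>1: print("z%.3f"%z,len(q),"x",q[:,0].min(),q[:,0].max(),"y",q[:,1].min()-t[1],q[:,1].max()-t[1])
print(t)
```

```text
z0.126 38 x 0.4425798602289661 0.47971356053487413 y -0.024165737155190492 0.023318868727188746
z0.132 112 x 0.4383146634653329 0.47975568011283876 y -0.023408199909539906 0.022279497544945515
z0.138 18 x 0.4560818296353172 0.46644734626466566 y -0.009543932118284582 0.010769396963507705
z0.144 17 x 0.45523026042850345 0.4667856915996299 y -0.008684152901829056 0.011287403115592454
z0.150 27 x 0.4590898654646356 0.46910470383960823 y -0.015050754311766334 0.01974056884636255
z0.156 37 x 0.4553924966570182 0.47006933274332496 y -0.02100721772045533 0.02309746589734657
z0.162 64 x 0.44635745231676727 0.46996079000159974 y -0.02252177397334798 0.022259124910886274
z0.168 19 x 0.4578978902575179 0.4695949425069792 y -0.02325155965563902 0.022892728681986996
z0.174 23 x 0.4495499316329433 0.47048239539135694 y -0.022206123696354718 0.02166166038244499
z0.180 23 x 0.44576419266951395 0.47199930443939386 y -0.023176194331798017 0.02543830254804058
z0.186 27 x 0.45899962918227055 0.4728718868444396 y -0.04014595662655163 0.032991952204979025
z0.192 59 x 0.45350669094890117 0.4756391211333662
[... 220 characters left out ...]
08599034738
z0.210 52 x 0.4432956217926731 0.47700141767278104 y -0.051717491885349576 0.050946188731267356
z0.216 74 x 0.4469912301037525 0.4773523618528689 y -0.051965706199272266 0.05456426797341202
z0.222 78 x 0.4528076118142179 0.4767799486500468 y -0.05524295849087196 0.05816999157278627
z0.228 84 x 0.45791432434269275 0.47744606143669077 y -0.05878159442152453 0.0612977477288105
z0.234 101 x 0.4525546847262407 0.47766941155418785 y -0.06326520825943582 0.06215167743977995
z0.240 160 x 0.4396030258610697 0.47908126985136223 y -0.06465469796119078 0.06299759659672569
z0.246 130 x 0.4436081559391988 0.47890363056781304 y -0.061234111592692764 0.05634394445184429
[ 0.4584 -0.2812  0.1103]
```

>>> {"fn": "send_rows", "kwargs": {
  "rows": [
    [1.9,[3.2,-4.4,0],0],
    [1.9,[3.2,-4.4,0],0],
    [1.9,[3.2,-4.4,0],0],
    [1.9,[3.2,-4.4,0],0],
    [1.9,[3.3,-4.3,0],0],
    [1.9,[0,0,0],0],
    [1.9,[0,0,0],0]
  ]
}}

```text
t: 16.05
tool_pos: [0.5987, -0.0488, 0.1061]
tool_rot: [-3.138, -0.13, 0.006]
contact_force: [-0.5, -0.3, -0.5]
opening: 0.0205
grip_force: 29.6
```

Run:
```python
from h import *
o=ctrl.get_obs();print(o["opening"],o["grip_force"])
p=slot(*SL[0]); go(*p,-.0055,-85.4)
```

```text
0.0204932203623503 29.550927579402924
tcp [ 0.5987 -0.0488  0.1061] hd -85.3 t 16.1 tilt [-0.0037  0.0004] | shift now [ 0.41  0.22 11.16] | turn 0.1 then shift [ 0.41  0.22 11.16]
```

>>> {"fn": "send_rows", "kwargs": {
  "rows": [
    [1.9,[0.4,0.2,3],0],
    [1.9,[0,0,3],0],
    [1.9,[0,0,3],0],
    [1.9,[0,0,1.5],0],
    [1.9,[0,0,0.7],0],
    [1.9,[0,0,0],0]
  ]
}}

```text
t: 16.8
tool_pos: [0.6043, -0.0511, -0.0036]
tool_rot: [3.139, 0.128, 0.0]
contact_force: [0.4, 0.2, 0.5]
opening: 0.0208
grip_force: 29.5
```

>>> {"fn": "send_rows", "kwargs": {
  "rows": [
    [2.4,[0,0,0],0],
    [2.8,[0,0,0],0],
    [3.2,[0,0,0],0],
    [3.2,[0,0,-1],0],
    [3.2,[0,0,-3],0],
    [3.2,[0,0,-4],0],
    [3.2,[0,0,-4],0]
  ]
}}

```text
t: 17.68
tool_pos: [0.6042, -0.0506, 0.1181]
tool_rot: [3.139, 0.129, 0.001]
contact_force: [-0.1, -0.7, 0.2]
opening: 0.0318
grip_force: 0.0
```

Run:
```python
from h import *
for b in baskets(grab("scene")): print(*b)
go(.4453,-.412,.10,-85.3)
```

```text
35 [401.2 175.6] [0.4499 0.3937 0.0395] [0.022 0.02  0.011]
37 [369.9 178.9] [0.439  0.2954 0.0417] [0.019 0.024 0.011]
43 [395.6 197.7] [0.5371 0.3257 0.0414] [0.019 0.021 0.012]
27 [199.3 202.4] [ 0.388  -0.2017  0.034 ] [0.029 0.016 0.003]
31 [437.9 209.4] [0.6178 0.4108 0.0442] [0.021 0.007 0.021]
62 [122.3 230.5] [ 0.4464 -0.4124  0.0413] [0.023 0.021 0.012]
70 [104.1 261.3] [ 0.5432 -0.4565  0.0418] [0.025 0.019 0.012]
1324 [352.3 363.3] [ 0.9533 -0.0057  0.0407] [0.004 0.884 0.018]
tcp [ 0.6081 -0.0513  0.1253] hd -85.3 t 17.7 tilt [ 0.0108 -0.0023] | shift now [-19.21  34.6    2.44] | turn 0.0 then shift [-19.21  34.6    2.44]
```

>>> {"fn": "send_rows", "kwargs": {
  "rows": [
    [4.5,[-2.7,5.0,0],0],
    [4.5,[-2.7,5.0,0],0],
    [4.5,[-2.7,5.0,0],0],
    [4.5,[-2.7,5.0,0],0],
    [4.5,[-2.7,5.0,0],0],
    [4.5,[-2.7,5.0,1],0],
    [4.5,[-2.6,4.8,1],0],
    [4.5,[0,0,0],0],
    [4.5,[0,0,0],0]
  ]
}}

```text
t: 18.85
tool_pos: [0.4455, -0.4128, 0.0966]
tool_rot: [-3.139, -0.128, -0.001]
contact_force: [1.1, 0.2, -0.2]
opening: 0.0452
grip_force: 0.0
```

Run:
```python
from h import *
for b in baskets(grab("top")):
    if b[2][1]<-.1 and b[2][0]<.7: print(*b)
go(.4453,-.412,-.0115,-85.3)
```

```text
66 [465.9 197.2] [ 0.5419 -0.4556  0.0413] [0.021 0.021 0.013]
59 [450.8 234.7] [ 0.4436 -0.412   0.0414] [0.018 0.021 0.014]
14 [370.9 254.3] [ 0.3941 -0.2068  0.034 ] [0.013 0.015 0.003]
tcp [ 0.4458 -0.4123  0.0967] hd -85.3 t 18.9 tilt [ 0.0006 -0.0001] | shift now [-0.06 -0.04 10.82] | turn 0.0 then shift [-0.06 -0.04 10.82]
```

>>> {"fn": "send_rows", "kwargs": {
  "rows": [
    [4.5,[0,0,3],0],
    [4.5,[0,0,3],0],
    [4.5,[0,0,3],0],
    [4.5,[0,0,1.8],0],
    [4.5,[0,0,0],0],
    [3.2,[0,0,0],0],
    [2.6,[0,0,0],0],
    [2.0,[0,0,0],0],
    [1.9,[0,0,0],0],
    [1.9,[0,0,0],0]
  ]
}}

```text
t: 20.15
tool_pos: [0.4462, -0.4138, -0.0101]
tool_rot: [3.137, 0.128, 0.003]
contact_force: [0.4, 1.5, 6.4]
opening: 0.021
grip_force: 29.5
```

>>> {"fn": "send_rows", "kwargs": {
  "rows": [
    [1.9,[0,0,-2],0],
    [1.9,[0,0,-5],0],
    [1.9,[0,0,-5],0],
    [1.9,[1.8,-5.0,0],0],
    [1.9,[1.9,-5.0,0],0],
    [1.9,[1.9,-5.0,0],0],
    [1.9,[1.9,-5.0,0],0],
    [1.9,[1.9,-5.0,0],0],
    [1.9,[1.9,-5.0,0],0],
    [1.9,[1.8,-4.8,0],0]
  ]
}}

```text
t: 21.4
tool_pos: [0.5478, -0.0537, 0.1094]
tool_rot: [3.138, 0.129, 0.002]
contact_force: [1.1, -0.6, -0.9]
opening: 0.0208
grip_force: 29.5
```

>>> {"fn": "send_rows", "kwargs": {
  "rows": [
    [1.9,[0,0,0],0],
    [1.9,[0,0,0],0]
  ]
}}

```text
t: 21.65
tool_pos: [0.5474, -0.0557, 0.1088]
tool_rot: [3.138, 0.129, 0.001]
contact_force: [-0.2, 0.7, -0.3]
opening: 0.0209
grip_force: 29.6
```

Run:
```python
from h import *
o=ctrl.get_obs();print(o["opening"],o["grip_force"])
p=slot(*SL[1]); go(*p,-.0055,-85.4)
```

```text
0.020858056563450186 29.625065624713898
tcp [ 0.5474 -0.0557  0.1088] hd -85.3 t 21.6 tilt [ 0.0004 -0.0007] | shift now [ 0.03 -0.07 11.43] | turn 0.1 then shift [ 0.03 -0.07 11.43]
```

>>> {"fn": "send_rows", "kwargs": {
  "rows": [
    [1.9,[0,0,3],0],
    [1.9,[0,0,3],0],
    [1.9,[0,0,3],0],
    [1.9,[0,0,1.7],0],
    [1.9,[0,0,0.7],0],
    [1.9,[0,0,0],0],
    [2.4,[0,0,0],0],
    [2.8,[0,0,0],0],
    [3.2,[0,0,0],0]
  ]
}}

```text
t: 22.78
tool_pos: [0.5477, -0.0554, -0.0054]
tool_rot: [3.139, 0.129, 0.001]
contact_force: [-0.1, 0.1, -0.9]
opening: 0.0317
grip_force: 0.0
```

>>> {"fn": "send_rows", "kwargs": {
  "rows": [
    [3.2,[0,0,-1],0],
    [3.2,[0,0,-3],0],
    [3.2,[0,0,-4],0],
    [3.2,[0,0,-4],0],
    [3.2,[0,0,0],0],
    [3.2,[0,0,0],0]
  ]
}}

```text
t: 23.52
tool_pos: [0.5471, -0.0552, 0.1141]
tool_rot: [-3.139, -0.129, 0.0]
contact_force: [-0.1, 0.7, -1.0]
opening: 0.0322
grip_force: 0.0
```

Run:
```python
from h import *
go(.5428,-.4562,.10,-85.3)
im=grab("scene"); save(im,"c1.png",(200,170,380,290),4)
```

```text
tcp [ 0.5471 -0.0552  0.1141] hd -85.3 t 23.5 tilt [-0.0002  0.0001] | shift now [-3.71 39.93  1.4 ] | turn 0.0 then shift [-3.71 39.93  1.4 ]
```

View pics/c1.png

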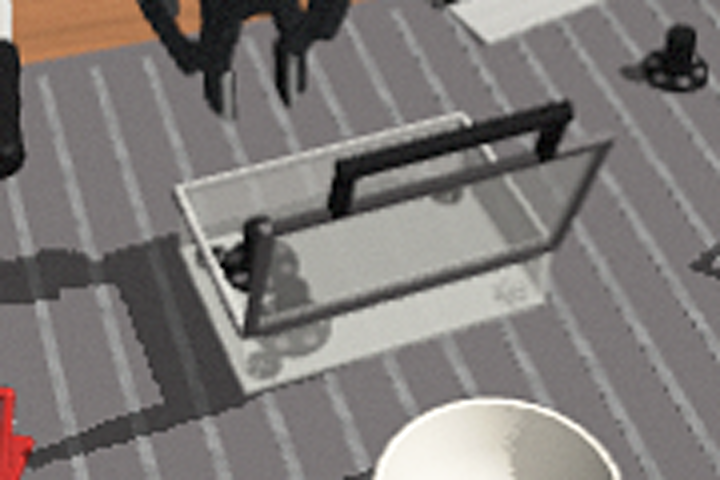

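Two baskets stand on the case floor, at crop (240,265) and (295,310). The lid is unmoved. Next is the third right basket.

>>> {"fn": "send_rows", "kwargs": {
  "rows": [
    [4.5,[-0.5,5.7,0],0],
    [4.5,[-0.5,5.7,0],0],
    [4.5,[-0.5,5.7,0],0],
    [4.5,[-0.5,5.7,0],0],
    [4.5,[-0.5,5.7,0],0],
    [4.5,[-0.6,5.7,1],0],
    [4.5,[-0.6,5.7,1],0],
    [4.5,[0,0,0],0],
    [4.5,[0,0,0],0]
  ]
}}

```text
t: 24.7
tool_pos: [0.5424, -0.4549, 0.0922]
tool_rot: [-3.136, -0.128, 0.003]
contact_force: [0.1, 0.7, 0.2]
opening: 0.0448
grip_force: 0.0
```

Run:
```python
from h import *
for b in baskets(grab("top")):
    if abs(b[2][0]-.5)<.15: print(*b)
go(.5428,-.4562,-.0115,-85.3)
```

```text
119 [111.1 157. ] [0.6441 0.4788 0.0439] [0.059 0.044 0.023]
116 [129.9 168.2] [0.6074 0.4156 0.0446] [0.066 0.051 0.023]
61 [310.4 172.3] [ 0.6023 -0.0513  0.0457] [0.021 0.018 0.014]
19 [ 97.4 174.9] [0.593  0.5091 0.0408] [0.007 0.013 0.022]
61 [312.4 194.2] [ 0.5448 -0.0562  0.0458] [0.021 0.018 0.017]
62 [164.2 197. ] [0.5352 0.3258 0.0412] [0.021 0.021 0.011]
66 [465.9 197.2] [ 0.542  -0.4563  0.0411] [0.021 0.022 0.012]
56 [136.4 230.8] [0.4462 0.3943 0.0414] [0.02  0.018 0.012]
60 [174.2 235.6] [0.4348 0.2949 0.0405] [0.018 0.022 0.012]
25 [370.3 255.1] [ 0.3916 -0.2046  0.034 ] [0.025 0.013 0.003]
tcp [ 0.5429 -0.4545  0.093 ] hd -85.3 t 24.8 tilt [-0.0014  0.002 ] | shift now [-0.01  0.19 10.45] | turn 0.0 then shift [-0.01  0.19 10.45]
```

>>> {"fn": "send_rows", "kwargs": {
  "rows": [
    [4.5,[0,0.1,3],0],
    [4.5,[0,0,3],0],
    [4.5,[0,0,3],0],
    [4.5,[0,0,1.5],0],
    [4.5,[0,0,0],0],
    [3.2,[0,0,0],0],
    [2.6,[0,0,0],0],
    [2.0,[0,0,0],0],
    [1.9,[0,0,0],0],
    [1.9,[0,0,0],0]
  ]
}}

```text
t: 26.0
tool_pos: [0.5441, -0.4579, -0.0089]
tool_rot: [3.137, 0.128, 0.003]
contact_force: [-1.1, 0.4, 5.9]
opening: 0.0205
grip_force: 29.4
```

>>> {"fn": "send_rows", "kwargs": {
  "rows": [
    [1.9,[0,0,-2],0],
    [1.9,[0,0,-5],0],
    [1.9,[0.6,-2.8,-5],0],
    [1.9,[1.2,-5.7,0],0],
    [1.9,[1.2,-5.7,0],0],
    [1.9,[1.2,-5.7,0],0],
    [1.9,[1.2,-5.7,0],0],
    [1.9,[1.2,-5.7,0],0],
    [1.9,[1.2,-5.7,0],0],
    [1.2,[1.2,-5.7,0],0]
  ]
}}

```text
t: 27.25
tool_pos: [0.5981, -0.0223, 0.1103]
tool_rot: [3.139, 0.128, 0.002]
contact_force: [0.5, -0.9, -0.8]
opening: 0.0206
grip_force: 29.5
```

>>> {"fn": "send_rows", "kwargs": {
  "rows": [
    [1.9,[0.3,-2.9,0],0],
    [1.9,[0,0,0],0],
    [1.9,[0,0,0],0]
  ]
}}

```text
t: 27.62
tool_pos: [0.5987, 0.0044, 0.1097]
tool_rot: [3.138, 0.128, 0.001]
contact_force: [0.5, -0.1, -0.2]
opening: 0.0205
grip_force: 29.5
```

Run:
```python
from h import *
p=slot(*SL[2]); go(*p,-.005,-85.4)
```

```text
tcp [0.5987 0.0044 0.1097] hd -85.3 t 27.6 tilt [ 0.0005 -0.0006] | shift now [-0.07 -0.19 11.47] | turn 0.1 then shift [-0.07 -0.19 11.47]
```

>>> {"fn": "send_rows", "kwargs": {
  "rows": [
    [1.9,[-0.1,-0.2,3],0],
    [1.9,[0,0,3],0],
    [1.9,[0,0,3],0],
    [1.9,[0,0,1.7],0],
    [1.9,[0,0,0.7],0],
    [1.9,[0,0,0],0],
    [2.4,[0,0,0],0],
    [2.8,[0,0,0],0],
    [3.2,[0,0,0],0]
  ]
}}

```text
t: 28.75
tool_pos: [0.5977, 0.007, -0.0044]
tool_rot: [3.139, 0.129, 0.001]
contact_force: [0.2, -0.1, 0.2]
opening: 0.032
grip_force: 0.0
```

>>> {"fn": "send_rows", "kwargs": {
  "rows": [
    [3.2,[0,0,-1],0],
    [3.2,[0,0,-3],0],
    [3.2,[0,0,-4],0],
    [3.2,[0,0,-4],0],
    [3.2,[0,0,0],0],
    [3.2,[0,0,0],0]
  ]
}}

```text
t: 29.5
tool_pos: [0.5971, 0.007, 0.1151]
tool_rot: [-3.139, -0.129, 0.0]
contact_force: [-0.3, -0.1, 0.0]
opening: 0.0315
grip_force: 0.0
```

Run:
```python
from h import *
for n in("top","scene"):
  for b in baskets(grab(n)):
    if abs(b[2][0]-.5)<.15: print(*b)
go(.5365,.326,.10,-85.3)
```

```text
112 [110.8 157.2] [0.642  0.4786 0.044 ] [0.057 0.044 0.022]
115 [129.9 168.3] [0.6078 0.4143 0.0455] [0.062 0.046 0.023]
63 [164.2 197. ] [0.5353 0.3259 0.0415] [0.021 0.021 0.012]
55 [136.4 230.7] [0.4463 0.3948 0.0408] [0.018 0.017 0.009]
60 [174.2 235.6] [0.4347 0.2953 0.0411] [0.018 0.021 0.014]
16 [369.9 255.1] [ 0.3916 -0.2045  0.0343] [0.013 0.013 0.004]
36 [401.2 175.7] [0.4498 0.3942 0.0395] [0.023 0.018 0.01 ]
37 [370. 179.] [0.4392 0.2955 0.0412] [0.018 0.019 0.013]
43 [395.6 197.7] [0.5378 0.3262 0.0407] [0.019 0.019 0.012]
30 [199.1 202.7] [ 0.3907 -0.2029  0.0342] [0.041 0.018 0.004]
25 [437.8 209.1] [0.6177 0.4111 0.0446] [0.02  0.006 0.022]
31 [262.8 227.6] [ 0.546  -0.0619  0.0458] [0.018 0.017 0.015]
tcp [0.5962 0.0071 0.1134] hd -85.3 t 29.6 tilt [-0.003   0.0003] | shift now [ -3.34 -32.27   1.37] | turn -0.0 then shift [ -3.33 -32.27   1.37]
```

>>> {"fn": "send_rows", "kwargs": {
  "rows": [
    [4.5,[-0.6,-5.4,0],0],
    [4.5,[-0.6,-5.4,0],0],
    [4.5,[-0.6,-5.4,0],0],
    [4.5,[-0.6,-5.4,0],0],
    [4.5,[-0.5,-5.4,1],0],
    [4.5,[-0.5,-5.3,1],0],
    [4.5,[0,0,0],0],
    [4.5,[0,0,0],0]
  ]
}}

```text
t: 30.6
tool_pos: [0.5364, 0.3255, 0.0938]
tool_rot: [3.138, 0.129, -0.003]
contact_force: [-0.2, -1.3, -0.7]
opening: 0.045
grip_force: 0.0
```

Run:
```python
from h import *
for b in baskets(grab("top")):
    if abs(b[2][0]-.5)<.15: print(*b)
go(.5365,.326,-.011,-85.3)
```

```text
59 [310.3 172.6] [ 0.6007 -0.0511  0.0452] [0.022 0.019 0.015]
62 [288.4 175. ] [0.5944 0.0056 0.0452] [0.021 0.018 0.015]
60 [312.4 194.2] [ 0.5451 -0.0561  0.0459] [0.021 0.018 0.014]
59 [164.2 197.2] [0.5352 0.326  0.0412] [0.019 0.022 0.01 ]
62 [174.2 235.7] [0.4347 0.2951 0.0415] [0.02  0.021 0.013]
32 [369.6 255.5] [ 0.3903 -0.2031  0.0339] [0.02  0.018 0.004]
tcp [0.5369 0.3251 0.0943] hd -85.3 t 30.6 tilt [-0.0013 -0.001 ] | shift now [-0.02 -0.1  10.53] | turn -0.0 then shift [-0.02 -0.1  10.53]
```

>>> {"fn": "send_rows", "kwargs": {
  "rows": [
    [4.5,[0,-0.1,3],0],
    [4.5,[0,0,3],0],
    [4.5,[0,0,3],0],
    [4.5,[0,0,1.5],0],
    [4.5,[0,0,0],0],
    [3.2,[0,0,0],0],
    [2.6,[0,0,0],0],
    [2.0,[0,0,0],0],
    [1.9,[0,0,0],0],
    [1.9,[0,0,0],0]
  ]
}}

```text
t: 31.9
tool_pos: [0.5382, 0.3277, -0.008]
tool_rot: [-3.138, -0.129, -0.004]
contact_force: [-0.6, -0.5, 5.5]
opening: 0.0207
grip_force: 29.3
```

>>> {"fn": "send_rows", "kwargs": {
  "rows": [
    [1.9,[0,0,-2],0],
    [1.9,[0,0,-5],0],
    [1.9,[0,0,-5],0],
    [1.9,[0.7,5.3,0],0],
    [1.9,[0.7,5.3,0],0],
    [1.9,[0.7,5.3,0],0],
    [1.9,[0.7,5.4,0],0],
    [1.9,[0.7,5.4,0],0],
    [1.9,[0,0,0],0],
    [1.9,[0,0,0],0]
  ]
}}

```text
t: 33.15
tool_pos: [0.5937, 0.0641, 0.1108]
tool_rot: [-3.138, -0.128, -0.001]
contact_force: [-1.2, 0.5, -0.6]
opening: 0.0205
grip_force: 29.5
```

Run:
```python
from h import *
p=slot(*SL[4]); go(*p,-.005,-85.4)
```

```text
tcp [0.5937 0.0641 0.1108] hd -85.3 t 33.1 tilt [0.0004 0.0005] | shift now [-0.05  0.11 11.58] | turn 0.1 then shift [-0.05  0.11 11.58]
```

>>> {"fn": "send_rows", "kwargs": {
  "rows": [
    [1.9,[0,0.1,3],0],
    [1.9,[0,0,3],0],
    [1.9,[0,0,3],0],
    [1.9,[0,0,1.8],0],
    [1.9,[0,0,0.7],0],
    [1.9,[0,0,0],0],
    [2.4,[0,0,0],0],
    [2.8,[0,0,0],0],
    [3.2,[0,0,0],0]
  ]
}}

```text
t: 34.28
tool_pos: [0.594, 0.0629, -0.0046]
tool_rot: [3.139, 0.129, 0.001]
contact_force: [0.4, -0.5, -0.0]
opening: 0.0321
grip_force: 0.0
```

>>> {"fn": "send_rows", "kwargs": {
  "rows": [
    [3.2,[0,0,-1],0],
    [3.2,[0,0,-3],0],
    [3.2,[0,0,-4],0],
    [3.2,[0,0,-4],0],
    [3.2,[0,0,0],0],
    [3.2,[0,0,0],0]
  ]
}}

```text
t: 35.02
tool_pos: [0.5936, 0.0628, 0.1151]
tool_rot: [-3.139, -0.129, 0.0]
contact_force: [-0.1, -1.1, -1.3]
opening: 0.032
grip_force: 0.0
```

Run:
```python
from h import *
for n in("top","scene"):
  for b in baskets(grab(n)):
    if abs(b[2][0]-.5)<.15: print(*b)
go(.4368,.2952,.095,-85.3)
```

```text
112 [110.7 157.2] [0.6428 0.479  0.045 ] [0.058 0.041 0.023]
116 [129.6 168.7] [0.6059 0.4157 0.0448] [0.062 0.052 0.022]
58 [310.3 172.5] [ 0.6015 -0.0512  0.0456] [0.021 0.018 0.016]
36 [289.9 175.2] [0.5942 0.0005 0.0449] [0.021 0.011 0.014]
58 [312.3 194.3] [ 0.5449 -0.0562  0.0451] [0.021 0.018 0.014]
54 [136.4 230.6] [0.4465 0.3947 0.0411] [0.018 0.018 0.011]
59 [174.2 235.7] [0.4346 0.2952 0.041 ] [0.02  0.021 0.012]
27 [369.5 255.8] [ 0.3891 -0.2041  0.0342] [0.023 0.018 0.004]
35 [401.1 175.6] [0.4504 0.393  0.0402] [0.022 0.022 0.01 ]
38 [370.1 178.9] [0.4385 0.297  0.0411] [0.018 0.02  0.012]
29 [199.1 201.6] [ 0.3857 -0.2018  0.0343] [0.042 0.017 0.003]
27 [437.9 208.9] [0.6179 0.4112 0.0463] [0.018 0.005 0.022]
30 [262.9 227.5] [ 0.5466 -0.0616  0.0456] [0.018 0.016 0.016]
tcp [0.5926 0.0629 0.1134] hd -85.3 t 35.1 tilt [-0.0031  0.0001] | shift now [-13.62 -24.43   1.89] | turn -0.0 then shift [-13.62 -24.43   1.89]
```

>>> {"fn": "send_rows", "kwargs": {
  "rows": [
    [4.5,[-2.8,-4.9,0],0],
    [4.5,[-2.8,-4.9,0],0],
    [4.5,[-2.7,-4.9,0],0],
    [4.5,[-2.7,-4.9,1],0],
    [4.5,[-2.7,-4.9,1],0],
    [4.5,[0,0,0],0],
    [4.5,[0,0,0],0]
  ]
}}

```text
t: 36.0
tool_pos: [0.4369, 0.2953, 0.0942]
tool_rot: [3.138, 0.129, -0.002]
contact_force: [0.4, -0.3, 1.3]
opening: 0.0449
grip_force: 0.0
```

Run:
```python
from h import *
for b in baskets(grab("scene")):
    if abs(b[2][0]-.5)<.15: print(*b)
go(.4368,.2955,-.011,-85.3)
```

```text
36 [401.2 175.6] [0.45   0.3949 0.04  ] [0.024 0.02  0.01 ]
37 [369.9 178.7] [0.4375 0.2964 0.0413] [0.019 0.02  0.011]
22 [199.2 203.2] [ 0.3917 -0.2023  0.0347] [0.019 0.016 0.004]
34 [438.3 209.2] [0.6188 0.4111 0.046 ] [0.024 0.006 0.021]
30 [262.9 227.4] [ 0.5461 -0.0617  0.0455] [0.018 0.017 0.017]
tcp [0.4375 0.295  0.0947] hd -85.4 t 36.0 tilt [-0.0006 -0.0008] | shift now [-0.06 -0.06 10.57] | turn -0.1 then shift [-0.06 -0.06 10.57]
```

>>> {"fn": "send_rows", "kwargs": {
  "rows": [
    [4.5,[0,0,3],0],
    [4.5,[0,0,3],0],
    [4.5,[0,0,3],0],
    [4.5,[0,0,1.5],0],
    [4.5,[0,0,0],0],
    [3.2,[0,0,0],0],
    [2.6,[0,0,0],0],
    [2.0,[0,0,0],0],
    [1.9,[0,0,0],0],
    [1.9,[0,0,0],0]
  ]
}}

```text
t: 37.3
tool_pos: [0.4384, 0.2964, -0.0082]
tool_rot: [-3.138, -0.129, -0.004]
contact_force: [0.0, -0.5, 6.4]
opening: 0.0208
grip_force: 29.4
```

>>> {"fn": "send_rows", "kwargs": {
  "rows": [
    [1.9,[0,0,-2],0],
    [1.9,[0,0,-5],0],
    [1.9,[0,0,-5],0],
    [1.9,[1.3,5.0,0],0],
    [1.9,[1.3,5.0,0],0],
    [1.9,[1.4,5.0,0],0],
    [1.9,[1.4,5.0,0],0],
    [1.9,[1.4,5.1,0],0],
    [1.9,[1.4,5.1,0],0],
    [1.9,[0,0,0],0]
  ]
}}

```text
t: 38.55
tool_pos: [0.5444, -0.0012, 0.1102]
tool_rot: [3.139, 0.121, 0.0]
contact_force: [-0.5, 0.9, -0.5]
opening: 0.0207
grip_force: 29.6
```

>>> {"fn": "send_rows", "kwargs": {
  "rows": [
    [1.9,[0,0,0],0]
  ]
}}

```text
t: 38.67
tool_pos: [0.5432, 0.0019, 0.1098]
tool_rot: [-3.138, -0.128, 0.001]
contact_force: [0.9, -0.2, -1.0]
opening: 0.0203
grip_force: 29.6
```

Run:
```python
from h import *
p=slot(*SL[3]); go(*p,-.005,-85.4)
```

```text
tcp [0.5432 0.0019 0.1098] hd -85.3 t 38.7 tilt [-0.0009  0.0006] | shift now [-0.01  0.03 11.48] | turn 0.1 then shift [-0.01  0.03 11.48]
```

>>> {"fn": "send_rows", "kwargs": {
  "rows": [
    [1.9,[0,0,3],0],
    [1.9,[0,0,3],0],
    [1.9,[0,0,3],0],
    [1.9,[0,0,1.7],0],
    [1.9,[0,0,0.7],0],
    [1.9,[0,0,0],0],
    [2.4,[0,0,0],0],
    [2.8,[0,0,0],0],
    [3.2,[0,0,0],0]
  ]
}}

```text
t: 39.8
tool_pos: [0.544, 0.0015, -0.0034]
tool_rot: [3.139, 0.129, 0.001]
contact_force: [-0.1, -0.9, 0.0]
opening: 0.0321
grip_force: 0.0
```

>>> {"fn": "send_rows", "kwargs": {
  "rows": [
    [3.2,[0,0,-1],0],
    [3.2,[0,0,-3],0],
    [3.2,[0,0,-4],0],
    [3.2,[0,0,-4],0],
    [4.5,[-0.9,-5.7,0],0],
    [4.5,[-0.9,-5.7,0],0],
    [4.5,[-0.9,-5.7,0],0],
    [4.5,[-0.9,-5.7,0],0],
    [4.5,[-0.9,-5.7,0],0],
    [4.5,[-0.9,-5.7,1],0]
  ]
}}

```text
t: 41.05
tool_pos: [0.4623, 0.3403, 0.1083]
tool_rot: [-3.137, -0.129, -0.005]
contact_force: [1.0, 0.4, 0.0]
opening: 0.0452
grip_force: 0.0
```

>>> {"fn": "send_rows", "kwargs": {
  "rows": [
    [4.5,[-0.9,-5.7,1],0],
    [4.5,[0,0,0],0],
    [4.5,[0,0,0],0]
  ]
}}

```text
t: 41.42
tool_pos: [0.4483, 0.394, 0.0966]
tool_rot: [3.139, 0.13, 0.001]
contact_force: [0.4, -0.7, 0.7]
opening: 0.0452
grip_force: 0.0
```

Run:
```python
from h import *
for n in("top","scene"):
  for b in baskets(grab(n)):
    if abs(b[2][0]-.5)<.15: print(*b)
go(.448,.3945,-.011,-85.3)
```

```text
115 [110.6 157.4] [0.642  0.4795 0.0452] [0.059 0.043 0.022]
123 [130.1 168.2] [0.6087 0.4151 0.0437] [0.066 0.052 0.023]
59 [310.4 172.4] [ 0.6026 -0.0512  0.0452] [0.022 0.018 0.015]
62 [288.3 175. ] [0.5946 0.0056 0.0451] [0.021 0.018 0.017]
20 [ 97.6 175. ] [0.5925 0.5081 0.0421] [0.008 0.01  0.022]
61 [266.2 176. ] [0.5915 0.0623 0.0454] [0.021 0.021 0.014]
60 [289.8 195.4] [0.542  0.0002 0.0456] [0.021 0.021 0.014]
60 [312.4 194.1] [ 0.5453 -0.0563  0.0453] [0.021 0.018 0.016]
44 [137.  231.3] [0.446  0.3924 0.0411] [0.021 0.018 0.01 ]
24 [369.8 254.5] [ 0.3941 -0.2041  0.0337] [0.013 0.016 0.004]
34 [401.3 175.5] [0.4507 0.3945 0.0401] [0.023 0.02  0.009]
29 [199.4 202.6] [ 0.3885 -0.2011  0.0345] [0.029 0.019 0.003]
34 [438.2 209.6] [0.6193 0.4113 0.0447] [0.024 0.006 0.023]
30 [262.8 227.4] [ 0.5461 -0.0622  0.0461] [0.019 0.016 0.014]
tcp [0.4489 0.3932 0.0968] hd -85.4 t 41.5 tilt [0.0007 0.0001] | shift now [-0.09 -0.13 10.78] | turn -0.1 then shift [-0.09 -0.13 10.78]
```

>>> {"fn": "send_rows", "kwargs": {
  "rows": [
    [4.5,[0,-0.1,3],0],
    [4.5,[0,0,3],0],
    [4.5,[0,0,3],0],
    [4.5,[0,0,1.7],0],
    [4.5,[0,0,0],0],
    [3.2,[0,0,0],0],
    [2.6,[0,0,0],0],
    [2.0,[0,0,0],0],
    [1.9,[0,0,0],0],
    [1.9,[0,0,0],0]
  ]
}}

```text
t: 42.78
tool_pos: [0.4492, 0.3958, -0.009]
tool_rot: [-3.138, -0.129, -0.003]
contact_force: [-0.2, -1.2, 6.2]
opening: 0.0207
grip_force: 29.5
```

>>> {"fn": "send_rows", "kwargs": {
  "rows": [
    [1.9,[0,0,-2],0],
    [1.9,[0,0,-5],0],
    [1.9,[0,0,-5],0],
    [1.9,[1.0,5.7,0],0],
    [1.9,[1.0,5.7,0],0],
    [1.9,[1.0,5.7,0],0],
    [1.9,[1.1,5.7,0],0],
    [1.9,[1.1,5.7,0],0],
    [1.9,[1.1,5.7,0],0],
    [1.9,[0,0,0],0]
  ]
}}

```text
t: 44.02
tool_pos: [0.5399, 0.0561, 0.1104]
tool_rot: [3.139, 0.12, 0.002]
contact_force: [-0.0, 0.4, -0.9]
opening: 0.0207
grip_force: 29.6
```

>>> {"fn": "send_rows", "kwargs": {
  "rows": [
    [1.9,[0,0,0],0]
  ]
}}

```text
t: 44.15
tool_pos: [0.5389, 0.0596, 0.1098]
tool_rot: [-3.139, -0.128, -0.001]
contact_force: [-0.5, 0.1, 0.1]
opening: 0.0203
grip_force: 29.6
```

Run:
```python
from h import *
p=slot(*SL[5]); go(*p,-.005,-85.4)
```

```text
tcp [0.5389 0.0596 0.1098] hd -85.3 t 44.1 tilt [0.0004 0.0005] | shift now [-0.05  0.1  11.48] | turn 0.1 then shift [-0.05  0.1  11.48]
```

>>> {"fn": "send_rows", "kwargs": {
  "rows": [
    [1.9,[0,0,3],0],
    [1.9,[0,0,3],0],
    [1.9,[0,0,3],0],
    [1.9,[0,0,1.7],0],
    [1.9,[0,0,0.7],0],
    [1.9,[0,0,0],0],
    [2.4,[0,0,0],0],
    [2.8,[0,0,0],0],
    [3.2,[0,0,0],0]
  ]
}}

```text
t: 45.28
tool_pos: [0.5392, 0.0593, -0.0044]
tool_rot: [3.139, 0.129, 0.001]
contact_force: [0.1, 0.3, 0.5]
opening: 0.0322
grip_force: 0.0
```

>>> {"fn": "send_rows", "kwargs": {
  "rows": [
    [3.2,[0,0,-1],0],
    [3.2,[0,0,-3],0],
    [3.2,[0,0,-4],0],
    [3.2,[-1,0,-5],0],
    [3.2,[-1,0,-5],0],
    [3.2,[-1,0,-6],0],
    [3.2,[0,0,0],0],
    [3.2,[0,0,0],0]
  ]
}}

```text
t: 46.28
tool_pos: [0.509, 0.0569, 0.2356]
tool_rot: [3.139, 0.129, 0.001]
contact_force: [0.5, 0.3, -0.0]
opening: 0.0317
grip_force: 0.0
```

Run:
```python
from h import *
bar("scene")
for b in baskets(grab("top")):
    if abs(b[2][0]-.5)<.15: print(*b)
go(.694,.0085,.245,4.7)
im=grab("scene"); save(im,"c2.png",None,1.4)
```

```text
scene 544
-0.05 z max 0.2318 x there 0.6995 [ 0.6817 -0.0553  0.1764] [ 0.7039 -0.0441  0.2329]
-0.03 z max 0.2327 x there 0.6976 [ 0.6831 -0.0358  0.1826] [ 0.7022 -0.0242  0.2331]
0.03 z max 0.2320 x there 0.6926 [0.6787 0.024  0.1812] [0.6973 0.0318 0.2328]
114 [110.6 157.3] [0.6426 0.4794 0.0452] [0.058 0.043 0.022]
108 [129.3 168.9] [0.6046 0.4157 0.0459] [0.06  0.051 0.023]
59 [310.4 172.5] [ 0.6007 -0.0512  0.0455] [0.022 0.018 0.018]
60 [312.4 194.2] [ 0.5451 -0.0562  0.0457] [0.021 0.018 0.016]
21 [268.1 199.2] [0.5315 0.0562 0.045 ] [0.009 0.015 0.014]
30 [369.7 256.1] [ 0.3891 -0.2037  0.0342] [0.025 0.016 0.004]
tcp [0.5082 0.0569 0.2334] hd -85.3 t 46.4 tilt [-0.0031  0.0001] | shift now [18.12  6.34 -1.22] | turn -90.0 then shift [-6.35 18.12 -1.22]
```

View pics/c2.png

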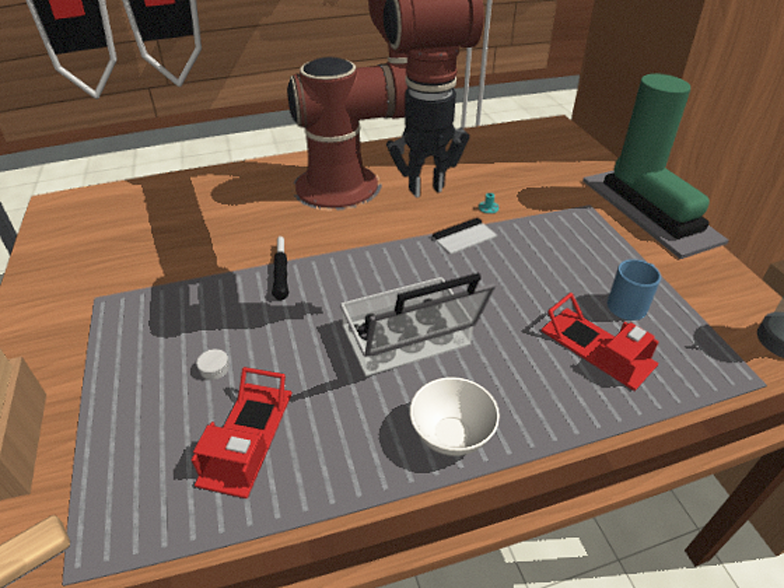

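All six baskets sit on the case floor and the mat is clear of them. The lid still stands at about 1.9 rad. Now back to the handle.

>>> {"fn": "send_rows", "kwargs": {
  "rows": [
    [2.6,[0,0,-1],-10],
    [2.6,[0,0,-1],-10],
    [2.6,[0,0,0],-10],
    [2.6,[0,0,0],-10],
    [2.6,[0,0,0],-10],
    [2.6,[0,0,0],-10],
    [2.6,[0,0,0],-10],
    [2.6,[0,0,0],-10],
    [2.6,[0,0,0],-10],
    [2.6,[0,0,0],0]
  ],
  "newtons": 20
}}

```text
t: 47.68
tool_pos: [0.5085, 0.0569, 0.2535]
tool_rot: [-2.129, -2.307, 0.003]
contact_force: [0.4, 0.2, 0.0]
opening: 0.026
grip_force: 0.0
```

Run:
```python
from h import *
go(.694,.0142,.255,4.7)
```

```text
tcp [0.5085 0.0569 0.2535] hd 4.6 t 47.7 tilt [-0.003   0.0001] | shift now [-5.74 18.15 -0.21] | turn -0.1 then shift [-5.77 18.14 -0.21]
```

>>> {"fn": "send_rows", "kwargs": {
  "rows": [
    [2.6,[-1.5,4.6,0],0],
    [2.6,[-1.5,4.6,0],0],
    [2.6,[-1.4,4.5,0],0],
    [2.6,[-1.4,4.5,0],0],
    [2.6,[0,0,0],0],
    [2.6,[0,0,0],0]
  ]
}}

```text
t: 48.42
tool_pos: [0.6946, 0.0142, 0.2541]
tool_rot: [-2.129, -2.308, 0.002]
contact_force: [0.2, 0.3, 0.3]
opening: 0.0261
grip_force: 0.0
```

Run:
```python
from h import *
go(.694,.0142,.183,4.7)
bar("scene")
```

```text
tcp [0.6946 0.0142 0.2541] hd 4.6 t 48.4 tilt [-0.0022  0.0004] | shift now [ 0.   -0.04  7.11] | turn -0.1 then shift [ 0.   -0.04  7.11]
scene 537
-0.05 z max 0.2308 x there 0.7000 [ 0.6816 -0.0555  0.1763] [ 0.7033 -0.0441  0.2333]
-0.03 z max 0.2320 x there 0.6968 [ 0.6832 -0.0358  0.1824] [ 0.7024 -0.0241  0.2329]
0.05 z max 0.2324 x there 0.6914 [0.6759 0.044  0.1815] [0.6955 0.0552 0.2328]
```

>>> {"fn": "send_rows", "kwargs": {
  "rows": [
    [2.6,[0,-0.05,2],0],
    [2.6,[0,0,2],0],
    [2.6,[0,0,1.6],0],
    [2.6,[0,0,1],0],
    [2.6,[0,0,0.5],0],
    [2.0,[0,0,0],0],
    [1.6,[0,0,0],0],
    [1.3,[0,0,0],0],
    [1.1,[0,0,0],0],
    [1.0,[0,0,0],0]
  ],
  "newtons": 20
}}

```text
t: 49.72
tool_pos: [0.695, 0.0139, 0.1849]
tool_rot: [2.128, 2.31, 0.001]
contact_force: [-0.7, 0.1, 1.2]
opening: 0.0109
grip_force: 19.8
```

>>> {"fn": "send_rows", "kwargs": {
  "rows": [
    [1.0,[0,0,0],0]
  ]
}}

```text
t: 49.85
tool_pos: [0.695, 0.0139, 0.1848]
tool_rot: [2.128, 2.31, 0.001]
contact_force: [0.6, -1.1, 2.6]
opening: 0.0108
grip_force: 19.8
```

Run:
```python
from h import *
r=np.hypot(.172,.003);a0=np.arctan2(.003,.172)
A=np.linspace(1.9,np.pi/4,17)
f=lambda a:np.c_[-r*np.cos(a+a0),-r*np.sin(a+a0)]*100
print(np.c_[A[1:],np.diff(f(A),axis=0)], (f(A)[-1]-f(A)[0]))
print("bar at 45: z",.064+r*np.sin(np.pi/4+a0),"horizontal from hinge",r*np.cos(np.pi/4+a0))
```

```text
[[ 1.8303 -1.1404 -0.3676]
 [ 1.7607 -1.1632 -0.2873]
 [ 1.691  -1.1804 -0.2056]
 [ 1.6213 -1.1918 -0.123 ]
 [ 1.5517 -1.1975 -0.0397]
 [ 1.482  -1.1973  0.0437]
 [ 1.4124 -1.1914  0.127 ]
 [ 1.3427 -1.1797  0.2096]
 [ 1.273  -1.1622  0.2912]
 [ 1.2034 -1.1391  0.3714]
 [ 1.1337 -1.1105  0.4498]
 [ 1.064  -1.0765  0.526 ]
 [ 0.9944 -1.0373  0.5996]
 [ 0.9247 -0.993   0.6704]
 [ 0.8551 -0.944   0.7379]
 [ 0.7854 -0.8903  0.8018]] [-17.7946   3.805 ]
bar at 45: z 0.1877436867076458 horizontal from hinge 0.11950104602052652
```

>>> {"fn": "send_rows", "kwargs": {
  "rows": [
    [1.0,[0,-1.14,-0.37],0],
    [1.0,[0,-1.16,-0.29],0],
    [1.0,[0,-1.18,-0.21],0],
    [1.0,[0,-1.19,-0.12],0],
    [1.0,[0,-1.2,-0.04],0],
    [1.0,[0,-1.2,0.04],0],
    [1.0,[0,-1.19,0.13],0],
    [1.0,[0,-1.18,0.21],0],
    [1.0,[0,-1.16,0.29],0],
    [1.0,[0,-1.14,0.37],0]
  ]
}}

```text
t: 51.1
tool_pos: [0.5765, 0.0049, 0.1831]
tool_rot: [-2.127, -2.309, -0.0]
contact_force: [1.5, 5.1, 0.2]
opening: 0.0111
grip_force: 20.8
```

>>> {"fn": "send_rows", "kwargs": {
  "rows": [
    [1.0,[0,-1.11,0.45],0],
    [1.0,[0,-1.08,0.53],0],
    [1.0,[0,-1.04,0.6],0],
    [1.0,[0,-0.99,0.67],0],
    [1.0,[0,-0.94,0.74],0],
    [1.0,[0,0,0],0],
    [1.0,[0,0,0],0]
  ]
}}

```text
t: 51.98
tool_pos: [0.5246, 0.0004, 0.1529]
tool_rot: [-2.126, -2.308, 0.004]
contact_force: [-2.4, 4.2, -0.3]
opening: 0.011
grip_force: 20.7
```

```bash
cat >> h.py <<'E'
def lidangle():
    "fit of the clear lid's trim and handle: side view of points above the rim, in case axes"
    H=C+.066*np.array([np.cos(YAW),np.sin(YAW)]); u=np.array([np.cos(YAW),np.sin(YAW)])
    for n in("top","scene"):
        im=grab(n); m,P=handle(im,.09,.3); f=im["frame"].astype(int)
        y=-(P[:,:2]-H)@np.array([-u[1],u[0]]); x=-(P[:,:2]-H)@u; z=P[:,2]-.064
        k=(abs(y)<.068)&(abs(y)>.03)&(np.hypot(x,z)<.185)&(np.hypot(x,z)>.13)
        b=k&(np.hypot(x,z)>.160)
        if b.sum()>10: print(n,k.sum(),b.sum(),"bar top z",np.percentile(P[b,2],97).round(4),"bar mean dist/angle",np.hypot(x[b],z[b]).mean().round(4),np.degrees(np.arctan2(z[b],x[b])).mean().round(2))
        a=k&(np.hypot(x,z)<.158)
        if a.sum()>10: print("  arms angle",np.degrees(np.arctan2(z[a],x[a])).mean().round(2),"lateral",y[b].min(),y[b].max())
E
python3 - <<'E'
from h import *
lidangle(); print(ctrl.get_obs()["tool_pos"])
E
```

```text
top 147 128 bar top z 0.2023 bar mean dist/angle 0.1758 50.16
  arms angle 51.26 lateral -0.062143380202097274 0.056093697994662205
scene 256 153 bar top z 0.2018 bar mean dist/angle 0.1715 50.65
  arms angle 50.7 lateral -0.06502891155080677 0.0643379621307095
[0.5249 0.0004 0.1531]
```

>>> {"fn": "send_rows", "kwargs": {
  "rows": [
    [1.0,[0,-0.45,0.38],0],
    [1.0,[0,-0.45,0.42],0],
    [1.0,[0,0,0],0],
    [1.0,[0,0,0],0]
  ]
}}

```text
t: 52.58
tool_pos: [0.517, -0.0003, 0.1459]
tool_rot: [-2.128, -2.31, 0.0]
contact_force: [-0.5, 5.4, 0.1]
opening: 0.0108
grip_force: 20.8
```

Run:
```python
from h import *
lidangle(); print(ctrl.get_obs()["tool_pos"])
```

```text
top 123 109 bar top z 0.1953 bar mean dist/angle 0.1758 46.66
  arms angle 46.99 lateral -0.06092211349805821 0.054714683939133556
scene 249 151 bar top z 0.1951 bar mean dist/angle 0.1713 47.14
  arms angle 47.31 lateral -0.06514364116436762 0.06439647332191194
[ 0.517  -0.0003  0.1459]
```

>>> {"fn": "send_rows", "kwargs": {
  "rows": [
    [1.0,[0,-0.12,0.12],0],
    [1.0,[0,0,0],0],
    [1.3,[0,0,0],0],
    [1.7,[0,0,0],0],
    [2.2,[0,0,0],0],
    [2.4,[0,0,0],0]
  ]
}}

```text
t: 53.42
tool_pos: [0.516, -0.001, 0.1449]
tool_rot: [2.129, 2.31, -0.001]
contact_force: [0.7, -0.4, 0.9]
opening: 0.0241
grip_force: 0.0
```

Run:
```python
from h import *
lidangle(); lidangle(); print(ctrl.get_obs()["tool_pos"])
```

```text
top 112 100 bar top z 0.1943 bar mean dist/angle 0.1758 46.37
scene 246 147 bar top z 0.194 bar mean dist/angle 0.1712 46.84
  arms angle 47.0 lateral -0.06504303825289372 0.0645038079160999
top 111 100 bar top z 0.1947 bar mean dist/angle 0.1757 46.4
scene 248 150 bar top z 0.1943 bar mean dist/angle 0.1711 46.85
  arms angle 47.0 lateral -0.0661774623866117 0.06453846223053972
[ 0.5161 -0.0008  0.145 ]
```

>>> {"fn": "send_rows", "kwargs": {
  "rows": [
    [2.4,[0,0,-0.7],0],
    [2.4,[0,0,-1.5],0],
    [2.4,[0,0,-3],0],
    [2.4,[0,0,-4],0],
    [2.4,[0,-4,-2],0],
    [2.4,[0,-5,0],0],
    [2.4,[0,0,0],0],
    [2.4,[0,0,0],0]
  ]
}}

```text
t: 54.62
tool_pos: [0.4269, -0.0082, 0.2582]
tool_rot: [2.127, 2.309, 0.002]
contact_force: [-0.0, -0.0, -1.2]
opening: 0.0237
grip_force: 0.0
```

Run:
```python
from h import *
lidangle()
im=grab("scene"); save(im,"end.png",(180,130,420,310),3.3)
```

```text
Traceback (most recent call last):
  File "h.py", line 77, in lidangle
    if a.sum()>10: print("  arms angle",np.degrees(np.arctan2(z[a],x[a])).mean().round(2),"lateral",y[b].min(),y[b].max())
                                                                                                    ~~~~~~~~^^
ValueError: zero-size array to reduction operation minimum which has no identity
```

The arm occludes the bar in the top view, so that script failed. I'll use the scene view only.

```bash
sed -i 's/for n in("top","scene"):\n        im=grab(n); m,P=handle(im,.09,.3)/X/; s/if a.sum()>10: print("  arms/if a.sum()>10 and b.sum()>10: print("  arms/' h.py
python3 - <<'E'
from h import *
lidangle()
im=grab("scene"); save(im,"end.png",(180,130,420,310),3.3)
E
```

```text
scene 249 150 bar top z 0.1942 bar mean dist/angle 0.1711 46.79
  arms angle 47.17 lateral -0.06537479908806322 0.06429746648228706
```

View pics/end.png

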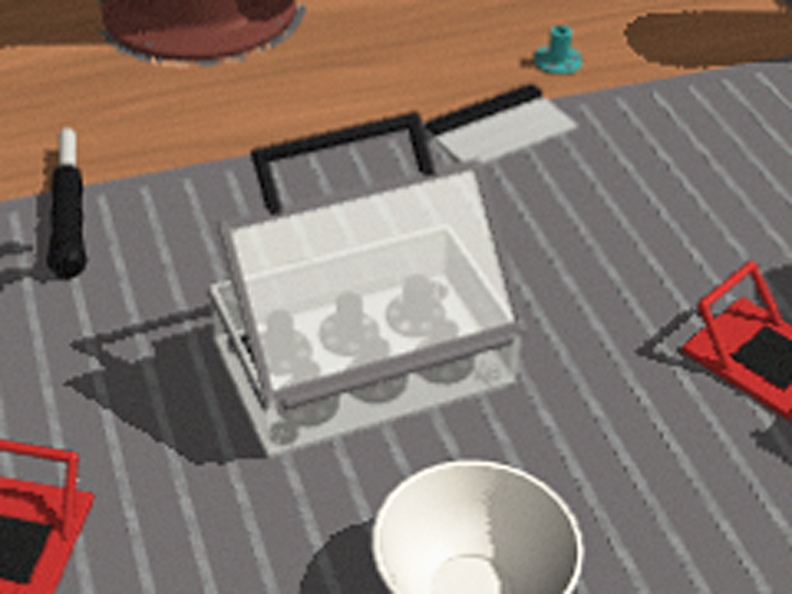

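The lid stands by itself at about 45°, with the handle bar at crop (335,135). The six baskets stand in two rows of three on the case floor (e.g. (345,325), (375,375)), and the robot is touching nothing. Handing in.

```bash
python3 -c "
from station import ctrl
print(ctrl.finish_job())"
```

```text
the job is handed in; nothing more can be done
None
```

The job is handed in (no verdict came back): all six snow baskets stand on the case floor, none on another, and the lid was left holding itself at about 45°, with nothing else on the bench touched.

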